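# Load and lock the bicycle parts cleaner

### The job

Get the parts cleaner ready to run: put every dirty bicycle part lying on the brown sheet into the open steel tank, then shut the lid fully, then swing the latch arm at the tank's side fully home into its catch on the lid. Only after that slide the black timer grip along its track until it is level with the brass pointer; leave the mug, the oil bottle and the spanner where they are.

Things in the scene. Friction and masses are not known exactly. Their poses are not given: they have to be found in the camera images.
- tank: fixed stainless tank, 260 (x) x 200 (y) x 90 mm tall, walls 5 mm, open on top; origin at the centre of its underside, z up. Inside: 250 x 190 mm, the inner floor 35 mm above the bench. The lid is hinged along the +y rim; the latch arm is on the -y side, its pivot on a boss at x = +115, y = -122 mm (boss r 12 mm, top at 98 mm)
- lid (a joint): lid angle in rad: 0 = shut on the rim, about 1.65 to 1.9 = standing open at the start; the hinge is stiff, so that it stays where it is left. Aluminium plate 260 x 200 x 8 mm
- lid_hinge (a point): the lid's hinge axis at mid length, on the plate's underside, 90.5 mm above the bench; axes turn with the lid: x along the hinge, -y from the hinge to the lid's free edge, z out of its outer face.
- lid_edge (a point): middle of the lid's free edge on its outer face, 200 mm from the hinge. In the lid_hinge frame: a black knob (28 mm across, 38 mm off the underside) on the outer face at y = -140 mm, x = 0; a tongue with the C-shaped steel catch (24 mm wide, up to 30 mm off the underside, mouth to -y) sticks out 36 mm from the free edge at x = +65 mm
- hook (a joint): latch arm angle in rad: 0 = fully home in the catch, arm along the tank's -x; grows to 2.2 as the arm swings out level away from the tank (1.5 to 1.75 at the start); it stays where it is left. With the arm at 0 its level is just above the lid's tongue
- hook_pivot (a point): pivot of the latch arm (vertical axis), underside of the arm, 101 mm above the bench; its -x axis points along the arm, which is 105 mm long, 12 mm wide and spans 3 to 9 mm above this point
- hook_knob (a point): top centre of the upright black knob (16 mm diameter, 44 mm tall) at the end of the latch arm, 100 mm from the pivot, 148 mm above the bench
- panel: grey timer unit, fixed box 120 (x) x 190 (y) x 30 mm tall, origin at the centre of its underside; the slider track (40 mm wide, 170 mm long, 14 mm high) runs along its y through its middle, on its top
- timer (a joint): slider position in m, 0 to 0.12, growing towards the panel's +y; joint 0 is 60 mm on the -y side of the panel's centre; 0 to 0.03 at the start
- timer_top (a point): top centre of the black slider grip, which is 28 (panel's x) x 20 (panel's y) x 40 mm tall; 84.5 mm above the bench
- pointer: small fixed brass pointer block on the panel beside the track (26 x 8 x 12 mm, its tip towards the track); origin under its tip, y along the track: the grip is set right when the grip's centre has the same y as this origin
- freehub: dark steel ribbed drum standing upright, 37 mm across the four ribs, 34 mm tall; origin at the centre of its underside, z its axis
- cogs: stepped sprocket cluster, 47 mm across at the bottom (16 mm high), narrowing upward to 26 mm, 30 mm tall; origin at the centre of its underside, z its axis
- cup: bearing cup: 36 mm barrel 18 mm high with a 44 mm flange above it, 30 mm tall in all; origin at the centre of its underside, z its axis
- pedal: black pedal lying flat: block 50 (x) x 42 (y) x 24 mm tall with a 14 mm axle stub sticking out 25 mm at +x; origin at the centre of the block's underside
- stem: dark handlebar stem lying flat, 78 mm long (x), 30 mm wide (y), 34 mm tall at the -x end, 27 mm in the middle; origin at the middle of its underside
- caliper: brake caliper lying flat: block 58 (x) x 34 (y) x 26 mm tall with two 22 mm round caps, 4 mm high, on top and a 13 mm lug at +x; origin at the centre of the block's underside
- mug: blue mug, 82 mm across, 92 mm tall; bystander, origin under its centre
- oil: small oil bottle, 50 mm across, 110 mm tall; bystander, origin under its centre
- spanner: steel spanner lying flat; bystander, origin under its middle
Mind the look-alikes: they are no part of the job. What is shaped like the cogs but purple is not meant.

How it is judged:
On the way, in this order (a step that is already met when the one before it is completed fails the run):
1. every part lies in the tank (x of freehub in the frame of tank between -0.127 and 0.127 m and y of freehub in the frame of tank between -0.097 and 0.097 m and z of freehub in the frame of tank between 0.03 and 0.089 m and x of cogs in the frame of tank between -0.127 and 0.127 m and y of cogs in the frame of tank between -0.097 and 0.097 m and z of cogs in the frame of tank between 0.03 and 0.089 m and x of cup in the frame of tank between -0.127 and 0.127 m and y of cup in the frame of tank between -0.097 and 0.097 m and z of cup in the frame of tank between 0.03 and 0.089 m and x of pedal in the frame of tank between -0.127 and 0.127 m and y of pedal in the frame of tank between -0.097 and 0.097 m and z of pedal in the frame of tank between 0.03 and 0.089 m and x of stem in the frame of tank between -0.127 and 0.127 m and y of stem in the frame of tank between -0.097 and 0.097 m and z of stem in the frame of tank between 0.03 and 0.089 m and x of caliper in the frame of tank between -0.127 and 0.127 m and y of caliper in the frame of tank between -0.097 and 0.097 m and z of caliper in the frame of tank between 0.03 and 0.089 m), for 0.2 s.
2. the lid is shut (value of joint lid below 0.04 rad), for 0.2 s.
3. the latch arm is home in its catch (value of joint hook below 0.06 rad), for 0.2 s.
4. the timer grip is level with the pointer (y of timer_top in the frame of pointer between -0.004 and 0.004 m), for 0.2 s.
At the end, for the whole second after the job is handed in: every part present lies at rest inside the tank below its rim, the lid is shut (under 0.04 rad), the latch arm is home in its catch (under 0.06 rad) and the timer grip is within 4 mm of the brass pointer along the track (all of step 1 and all of step 4 and value of joint lid below 0.04 rad and value of joint hook below 0.06 rad and linear speed of each of freehub, cogs, cup, pedal, stem, caliper below 0.05 m/s); the robot touches nothing.
It fails at once if the mug, oil bottle or spanner is moved more than 30 mm (distance of any of mug, oil, spanner from where it was at the start of the episode above 0.03 m).
Of freehub, cogs, cup, pedal, stem, caliper only 4 to 6 are there at a start; the rules pass over those that are not, and their reading is None.
At some moment in a run one of freehub, cogs, cup, pedal, stem, caliper may be knocked a few centimetres aside while the robot is not near it.
Once in a run the grip may slacken for a moment while it holds something.
It also fails if it takes over 210 s, if anything falls off the work surface, if the arm or the gripper's body presses on something with over 40 N, if the wrist force passes 120 N, or if a joint passes its speed limit or range.

### The arm

A 7-joint arm with a two-finger parallel gripper is mounted at the origin on the work surface. World frame = base frame: x ahead of the robot, y to its left, z up, the work surface at z = 0. Lengths are in m, angles in rad, forces in N, time in s.
With the tool pointing down it reaches from about 0.425 to 0.95 m from the base axis. Payload 4.7 kg.
Tool frame: the origin (TCP) lies midway between the tips of the shut fingers; the grasp point (between the pads) lies 19 mm behind it; z points along the fingers, y is the line along which they close (so a half turn about z gives the same grasp; the last joint's range is limited). The gripper opens to 87 mm and grips with 3 to 60 N. Pads are 19 mm wide; open, the fingers measure 117 mm over their backs; the gripper's body (75 mm by 190 mm) begins 51 mm behind the grasp point.
Start: joints at [-1.241, 0.469, -0.049, 1.532, 0.024, 1.141, -0.082], TCP at [0.237, 0.632, 0.223] pointing down, gripper open.
Joint ranges: [-2.59, 2.59], [-0.33, 1.99], [-1.39, 1.29], [0.1, 2.45], [-1.04, 4.18], [0.21, 1.99], [-2.66, 2.66]. Speed limits (rad/s): [2.57, 2.57, 3.14, 3.14, 3.14, 3.14, 3.14].

### API

Orientations are given as a rotation vector (axis times angle).
In Python, from bench import monitor, grab_frame, camera_info, ctrl gives the robot as it stands. The module is installed in compiled form; this text tells all that it offers.
- The arm moves only by the tool send_rows, never from a script. Its argument "increments" is text: rows parted by semicolons, each of 4 numbers parted by spaces: the shift along the tool's x, y, z in cm, then the turn about the tool's z in degrees. In form: tx ty tz turn; .... A call has 1 to 5 rows; each row is the pose to reach, as a shift and turn from the pose commanded when the call began, along the tool's axes at that moment; what a row does not reach only later rows make up. A row lasts 1/10 s, in which the tool goes at most 50 mm and 8.59 degrees, less where a joint would pass 70% of its speed; a pose out of reach is approached as far as the arm can. A call with a gripper value outside its range is refused whole. "grip" is the opening, from 0 (shut) to 1 (fully open), set as the call begins (left out, the last holds). The fingers move at their own pace and stop on an object; "newtons" is the grip in N (left out, the last holds). Time passes only in rows, so rows that repeat a pose let the fingers close. It gives the time, the measured TCP pose, the force, the opening and the grip force at its end, in the units of the state.
- monitor.state(): the state, without advancing time (a new reading comes with each control period).
- grab_frame(name): name is "scene" or "top" or "wrist"; returns (picture, depth): 384x512x3 uint8, red, green, blue; 384x512 float32, m along the optical axis (not along the pixel's ray), 0 where there is no reading.
- camera_info(name): a dict with "fx", "fy", "cx", "cy" (pixels), "R" (3x3) and "t" (3): a world point X has camera coordinates R X + t. Camera axes: x right, y down, z forward; pixel columns grow to the right and rows downward; lengths in m; the calibration is good to about 2 mm. A picture is of the moment at which its call begins: read the wrist's pose just before it. camera_info takes no time and is no camera call; for the wrist camera it gives the pose at the moment of the call.
- ctrl.finish_job(): hands the job in; it is judged then, once.
The state is a dict: "t": time; "joints": joint angles; "qd": joint speeds; "effort": joint torques, N m; "tcp_pos": TCP position; "tcp_rot": TCP orientation; "ft_force": force on the tool from outside, world axes, zero at the start; "ft_torque": the same for the moment, N m; "grip_width": finger opening in m; "gripper_force": force on a finger pad.
Only numpy, scipy, OpenCV 4.12 (cv2) and the standard library are available. Lean on these libraries where they do the work, as an engineer would, in place of code of your own. Each camera call takes 0.05 s, during which the arm holds its last target. There are 200 camera calls.

## Working session

There is one attempt and no reset: what is moved stays moved. The work goes in short steps, Python scripts to look and compute and a tool call to move; the robot and the scene stay as the last step left them, time stands still between calls to the robot, and variables do not carry over. Pictures are saved under pics/ and viewed, at most 14 in all, crops included, and the job is handed in when it is done.

Besides the shell and the picture viewer there is one more tool, called after "Call:" in YAML: its name, and indented under it one key for each argument. send_rows: Moves the arm, as the interface text tells. Its arguments: {"type":"object","properties":{"increments":{"type":"string"},"grip":{"type":"number"},"newtons":{"type":"number"}},"required":["increments"]}

```bash
mkdir -p pics; cat > h.py <<'E'
import numpy as np, cv2
from bench import monitor, grab_frame, camera_info, ctrl
from scipy.spatial.transform import Rotation as Rn
def shot(name, fn):
    info=camera_info(name); im,d=grab_frame(name)
    cv2.imwrite(f'pics/{fn}.png', im[:,:,::-1]); np.savez(f'pics/{fn}.npz',im=im,d=d,**{k:np.array(info[k]) for k in ('fx','fy','cx','cy','R','t')})
def load(fn):
    z=np.load(f'pics/{fn}.npz'); d=z['d']; v,u=np.mgrid[:d.shape[0],:d.shape[1]]
    P=np.stack([(u-z['cx'])/z['fx']*d,(v-z['cy'])/z['fy']*d,d],-1)
    W=(P-z['t'])@z['R']; W[d==0]=np.nan
    return z['im'],W
def st():
    s=monitor.state(); print('t',s['t'],'tcp',np.round(s['tcp_pos'],4),'w',round(s['grip_width'],4),'gf',s['gripper_force'],'F',np.round(s['ft_force'],1)); print('R',np.round(Rn.from_rotvec(s['tcp_rot']).as_matrix(),3).tolist()); return s
E
python3 - <<'E'
from h import *
st()
for c in('scene','top'): shot(c,c+'0')
a=cv2.imread('pics/top0.png'); cv2.imwrite('pics/top0b.png',cv2.resize(a,(800,600)))
a=cv2.imread('pics/scene0.png'); cv2.imwrite('pics/scene0b.png',cv2.resize(a,(800,600)))
E
```

```text
t 0.0 tcp [0.2368 0.6315 0.2215] w 0.0872 gf 0.0 F [-0.1 -1.3 -1.4]
R [[-0.936, 0.351, -0.001], [0.351, 0.936, -0.002], [-0.0, -0.002, -1.0]]
```

View pics/top0b.png

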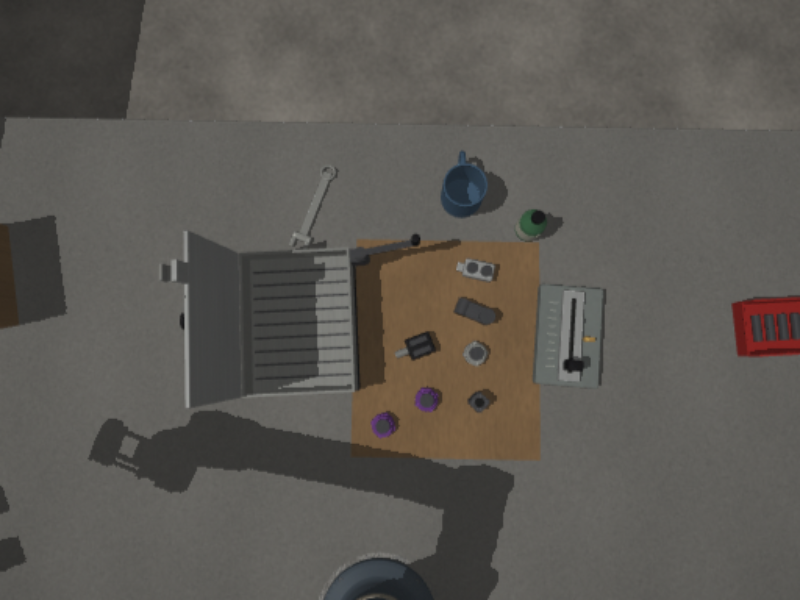

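View pics/scene0b.png

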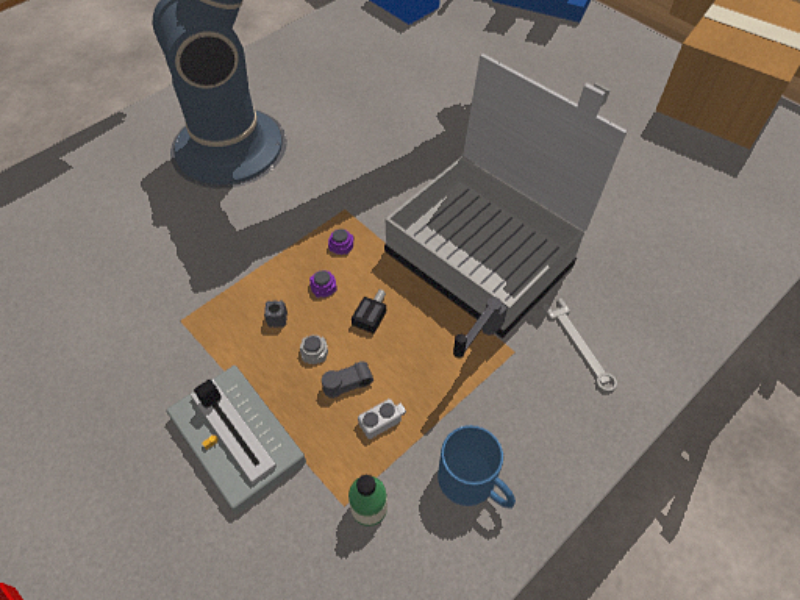

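Top view (800×600): caliper (480,270), stem (476,311), pedal (420,345), silver stepped cluster (476,352), freehub (480,401). Look-alikes: two purple clusters at (427,399) and (383,425). Now a close crop to check these, and a height segmentation.

```bash
python3 - <<'E'
from h import *
im,W=load('top0')
a=cv2.imread('pics/top0.png')[145:300,220:390]; b=cv2.imread('pics/scene0.png')[135:290,115:325]
a=cv2.resize(a,(430,392),interpolation=cv2.INTER_CUBIC); b=cv2.resize(b,(360,266),interpolation=cv2.INTER_CUBIC)
c=np.zeros((392,790,3),np.uint8); c[:,:430]=a; c[:266,430:]=b; cv2.imwrite('pics/crop1.png',np.clip(c*1.6,0,255).astype(np.uint8))
z=W[...,2]; print('sheet z',np.nanmedian(z[250:270,300:340]))
m=((z>0.012)).astype(np.uint8); n,l,s,ce=cv2.connectedComponentsWithStats(m)
for i in range(1,n):
    if s[i,4]<25: continue
    p=W[l==i]; 
    if s[i,4]>20000: continue
    r=cv2.minAreaRect((p[:,:2]*1000).astype(np.float32)); print(i,np.round(ce[i]*1.5625),s[i,4],'rect',np.round(r[0],1),np.round(r[1],1),round(r[2],1),'zmax',np.round(np.percentile(p[:,2],97),3),'col',im[l==i].mean(0).round())
E
```

```text
sheet z 0.0013358927264882797
1 [463. 186.] 541 rect [ 805.2 -149.9] [ 81.1 101.3] 61.9 zmax 0.094 col [43. 57. 69.]
9 [531. 224.] 307 rect [ 733.3 -274.4] [50.6 45.1] 52.0 zmax 0.111 col [56. 72. 58.]
11 [  4. 285.] 397 rect [625.4 731.9] [201.1  25.2] 5.0 zmax 0.047 col [55. 44. 32.]
13 [268. 319.] 11085 rect [544.5 115.8] [263.4 379.4] 4.7 zmax 0.29 col [76. 76. 74.]
15 [478. 270.] 227 rect [ 649.9 -178.3] [59.9 34.5] 77.9 zmax 0.033 col [98. 98. 96.]
16 [568. 336.] 2654 rect [ 526.2 -350.8] [121.7 189.5] 86.1 zmax 0.069 col [100. 103.  99.]
17 [474. 311.] 265 rect [ 568.8 -172.9] [76.  30.6] 69.3 zmax 0.037 col [62. 61. 62.]
18 [755. 326.] 354 rect [ 549.  -729.2] [105.1 110.5] 2.1 zmax 0.073 col [103.  31.  29.]
19 [769. 327.] 106 rect [ 549.5 -733.2] [47.9 16.7] 4.7 zmax 0.032 col [61. 55. 56.]
20 [782. 327.] 107 rect [ 550.4 -759.2] [48.7 16.5] 5.5 zmax 0.031 col [61. 55. 56.]
21 [795. 325.] 97 rect [ 552.2 -782.1] [49.7 14.7] 6.1 zmax 0.031 col [60. 55. 56.]
22 [756. 328.] 106 rect [ 546.7 -709.1] [48.8 16.8] 5.1 zmax 0.032 col [62. 55. 56.]
23 [417. 346.] 276 rect [497.8 -56.9] [41.8 74.4] 22.2 zmax 0.028 col [53. 52. 51.]
24 [475. 353.] 175 rect [ 489.1 -174.7] [42.7 41.3] 63.8 zmax 0.033 col [91. 91. 88.]
26 [426. 400.] 173 rect [400.3 -82.5] [41.2 41.9] 79.7 zmax 0.033 col [76. 55. 86.]
27 [478. 402.] 118 rect [ 398.6 -179.6] [31.4 31.1] 45.9 zmax 0.037 col [57. 56. 56.]
28 [382. 425.] 179 rect [351.3  -1.2] [42.  41.5] 28.1 zmax 0.033 col [76. 56. 85.]
30 [378. 586.] 824 rect [72.7  1.6] [ 66.6 180.3] 1.1 zmax 0.071 col [49. 53. 57.]
```

View pics/crop1.png

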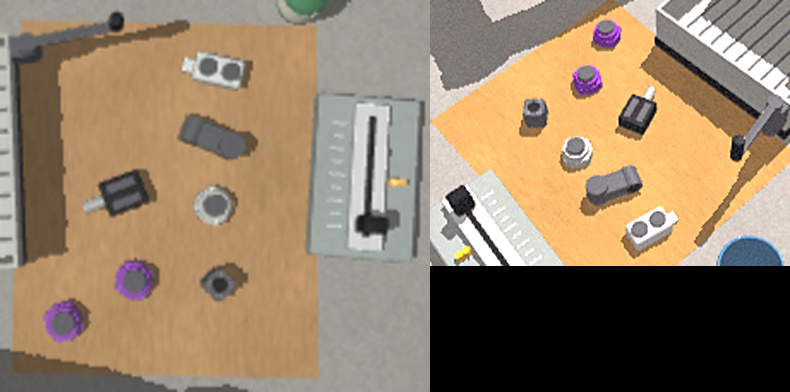

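The crop shows the silver stepped cluster as the true cogs. The two purple ones are decoys and there is no cup, so five parts are present. Next: tank, lid, hook and timer poses, plus a move planner.

```bash
cat >> h.py <<'E'
def go(*wps):
    """wps: (x,y,z,closing_dir_deg or None) in mm -> rows from the measured pose"""
    s=monitor.state(); R=Rn.from_rotvec(s['tcp_rot']).as_matrix(); p=np.array(s['tcp_pos'])*1000
    a=np.degrees(np.arctan2(R[1,1],R[0,1]))
    for x,y,z,c in wps:
        d=R.T@(np.array([x,y,z])-p)/10
        t=0 if c is None else -((c-a+90)%180-90)
        print('row %.2f %.2f %.2f %.1f'%(*d,t),' dist',round(np.linalg.norm(d)*10))
    print('p',p.round(1),'close dir',round(a,1),'j',np.round(s['joints'],2),'w',round(s['grip_width']*1000,1),'t',round(s['t'],2))
E
python3 - <<'E'
from h import *
for c in('top','scene'):
    im,W=load(c+'0'); x,y,z=np.moveaxis(W,-1,0)
    m=(x>.38)&(x<.72)&(y>.0)&(y<.275)&(z>.03)&(z<.094)
    r=cv2.minAreaRect((W[m][:,:2]*1000).astype(np.float32)); print(c,'tank',r)
    m=(x>.36)&(x<.76)&(y>.2)&(y<.4)&(z>.12)&(z<.3); p=W[m]; q=p-np.median(p,0); 
    U=np.linalg.svd(q[::3],full_matrices=False)[2]; print('lid normal',U[2].round(3),'med',np.median(p,0).round(3),'zmax',np.nanmax(p[:,2]),p[p[:,2].argmax()])
    m=(x>.60)&(x<.76)&(y>-.12)&(y<.06)&(z>.1)&(z<.16); p=W[m]; k=p[p[:,2]>.14]; print('hook arm',[p[(abs(p[:,1]-b)<.006)].mean(0).round(4).tolist() for b in (.03,.01,-.02)],'knob top',k.mean(0).round(4),len(k))
    m=(x>.42)&(x<.63)&(y<-.28)&(y>-.43)&(z>.075)&(z<.095); print('timer top',W[m].mean(0).round(4),m.sum())
    m=(x>.42)&(x<.63)&(y<-.28)&(y>-.43)&(z>.02)&(z<.1); print('panel',cv2.minAreaRect((W[m][:,:2]*1000).astype(np.float32)))
    m&=(im[...,0].astype(int)-im[...,2]>45); p=W[m]; print('pointer',p.mean(0).round(4),m.sum(),p.min(0).round(4),p.max(0).round(4))
go((398.6,-179.6,150,46),(398.6,-179.6,8,46))
E
```

```text
top tank ((542.538818359375, 139.29165649414062), (260.7632141113281, 235.34506225585938), 3.8866875171661377)
lid normal [-0.07   0.993 -0.099] med [0.531 0.267 0.227] zmax 0.29977034726235563 [0.60221946 0.30509209 0.29977035]
hook arm [[0.6655, 0.0302, 0.1105], [0.6702, 0.0104, 0.1109], [0.6774, -0.0204, 0.1097]] knob top [ 0.6842 -0.056   0.1483] 29
timer top [ 0.4711 -0.3456  0.0837] 74
panel ((526.1885375976562, -350.7915344238281), (121.70121002197266, 189.47073364257812), 86.14013671875)
pointer [ 0.5197 -0.3837  0.0422] 24 [ 0.5163 -0.395   0.0357] [ 0.5251 -0.3737  0.0454]
scene tank ((542.471923828125, 141.2665557861328), (263.8711242675781, 241.1367950439453), 3.506744146347046)
lid normal [ 0.068 -0.994  0.088] med [0.546 0.267 0.217] zmax 0.2999874868522173 [0.58400318 0.2768453  0.29998749]
hook arm [[0.6672, 0.031, 0.1103], [0.6724, 0.0102, 0.1114], [0.679, -0.0208, 0.1112]] knob top [ 0.6874 -0.0573  0.1473] 53
timer top [ 0.4746 -0.3467  0.0835] 121
panel ((527.4676513671875, -350.0353698730469), (119.97647857666016, 191.63430786132812), 86.05119323730469)
pointer [ 0.5208 -0.3836  0.0394] 58 [ 0.509  -0.3935  0.0292] [ 0.527  -0.3723  0.0462]
row -43.63 -70.25 7.29 23.4  dist 830
row -43.63 -70.23 21.49 23.4  dist 854
p [236.8 631.5 221.6] close dir 69.4 j [-1.24  0.47 -0.05  1.53  0.02  1.14 -0.08] w 86.8 t 0.1
```

```bash
python3 - <<'E'
from h import *
go((300,480,380,46),(440,250,400,46),(450,30,380,46),(398.6,-179.6,200,46))
E
```

```text
row -11.24 -12.00 -15.82 23.4  dist 228
row -32.42 -28.62 -17.79 23.4  dist 468
row -41.08 -48.87 -15.75 23.4  dist 658
row -43.63 -70.26 2.29 23.4  dist 827
p [236.8 631.5 221.6] close dir 69.4 j [-1.24  0.47 -0.05  1.53  0.02  1.14 -0.08] w 86.8 t 0.1
```

Call:
send_rows:
  increments: "-2 -2 -4 0;-5 -5 -8 0;-8 -8 -12 0;-11.2 -12 -15.8 0;-11.2 -12 -15.8 0"
  grip: 1

```text
t: 0.6
tcp_pos: [0.3017, 0.4779, 0.3833]
tcp_rot: [0.565, 3.088, 0.004]
ft_force: [0.3, -0.1, 0.3]
grip_width: 0.0867
gripper_force: 0.0
```

Call:
send_rows:
  increments: "-4.2 -3.3 -0.4 0;-8.4 -6.6 -0.8 0;-12.6 -9.9 -1.2 0;-16.8 -13.2 -1.6 0;-21.2 -16.6 -2 0"

```text
t: 1.1
tcp_pos: [0.4299, 0.2654, 0.3991]
tcp_rot: [-0.56, -3.091, -0.0]
ft_force: [0.5, 0.5, -0.2]
grip_width: 0.087
gripper_force: 0.0
```

Call:
send_rows:
  increments: "-1.8 -4 0.4 0;-3.6 -8 0.8 0;-5.4 -12 1.2 0;-7.2 -16 1.6 0;-8.7 -20.3 2 0"

```text
t: 1.6
tcp_pos: [0.4394, 0.045, 0.3786]
tcp_rot: [-0.56, -3.091, 0.0]
ft_force: [0.9, -0.9, -0.4]
grip_width: 0.087
gripper_force: 0.0
```

```bash
python3 - <<'E'
from h import *
go((398.6,-179.6,200,46))
E
```

```text
row -4.07 -22.47 17.86 23.5  dist 290
p [439.4  45.  378.6] close dir 69.5 j [-0.58 -0.05  0.37  1.83  0.02  1.36  1.  ] w 87.0 t 1.6
```

Call:
send_rows:
  increments: "-0.8 -4.5 2 6;-1.6 -9 4 12;-2.4 -13.5 7 18;-3.2 -18 11 23.5;-4.0 -22.3 14 23.5"

```text
t: 2.1
tcp_pos: [0.4004, -0.1625, 0.2486]
tcp_rot: [1.18, 2.911, 0.002]
ft_force: [1.8, -0.1, 1.1]
grip_width: 0.0867
gripper_force: 0.0
```

Call:
send_rows:
  increments: "0 0 1 0;0 0 2 0;0 0 2.5 0"

```text
t: 2.4
tcp_pos: [0.4016, -0.1601, 0.2241]
tcp_rot: [-1.175, -2.912, -0.0]
ft_force: [-0.4, 0.0, 0.8]
grip_width: 0.0868
gripper_force: 0.0
```

```bash
cat >> h.py <<'E'
def parts(fn):
    shot('top',fn); im,W=load(fn); z=W[...,2]
    m=(z>0.012).astype(np.uint8); n,l,s,ce=cv2.connectedComponentsWithStats(m)
    for i in range(1,n):
        if not 50<s[i,4]<450: continue
        p=W[l==i]; r=cv2.minAreaRect((p[:,:2]*1000).astype(np.float32))
        if abs(r[0][1]+120)<170 and 300<r[0][0]<720: print('part',np.round(r[0],1),np.round(r[1],1),round(r[2],1),'col',im[l==i].mean(0).round())
E
python3 - <<'E'
from h import *
shot('wrist','w1'); parts('t1')
im,W=load('w1'); 
z=W[...,2]; m=(z>.01)&(abs(W[...,0]-.399)<.05)&(abs(W[...,1]+.18)<.05)
p=W[m]; r=cv2.minAreaRect((p[:,:2]*1000).astype(np.float32)); print(r,m.sum())
t=p[p[:,2]>.03]; print(t.mean(0),len(t)) 
go((398.6,-179.6,10,46))
E
```

```text
part [ 650.2 -179.3] [57.8 34.4] 77.8 col [99. 99. 98.]
part [ 569.  -172.8] [75.5 30.7] 69.1 col [63. 63. 63.]
part [497.9 -56.8] [41.7 74.6] 21.6 col [55. 53. 53.]
part [351.3  -1. ] [41.7 42.2] 27.3 col [77. 57. 87.]
((398.81707763671875, -158.83279418945312), (110.15581512451172, 61.60383987426758), 46.45417785644531) 35079
[ 0.37344872 -0.15745517  0.32240483] 35014
row -1.14 -1.62 21.45 0.1  dist 215
p [ 401.7 -160.1  224.5] close dir 46.1 j [-0.32  0.05  0.64  2.1  -0.04  1.    1.14] w 86.6 t 2.5
```

View pics/w1.png

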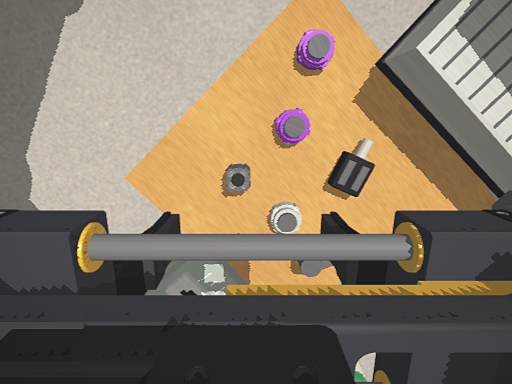

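Wrist view: freehub at (237,179), true silver cogs at (286,218), purple decoys at (293,126) and (315,49), pedal at (352,172).

```bash
python3 - <<'E'
from h import *
im,W=load('w1')
for n,(a,b,c,d) in dict(freehub=(215,155,262,205),cogs=(265,195,310,232)).items():
    p=W[b:d,a:c].reshape(-1,3); p=p[(p[:,2]>.01)&(p[:,2]<.05)]; print(n,cv2.minAreaRect((p[:,:2]*1000).astype(np.float32)),np.percentile(p[:,2],98),p[p[:,2]>np.percentile(p[:,2],98)-.004].mean(0))
E
```

```text
freehub ((398.5184631347656, -180.57644653320312), (31.923364639282227, 32.0767936706543), 46.454185485839844) 0.035769930974094755 [ 0.39862717 -0.18026961  0.0341827 ]
cogs ((487.3267822265625, -173.8028106689453), (42.43191146850586, 39.94446563720703), 49.05671691894531) 0.031181549443778624 [ 0.48878764 -0.17457704  0.03005967]
```

Call:
send_rows:
  increments: "-1.1 -1.7 4 0;-1.1 -1.7 8 0;-1.1 -1.7 12 0;-1.1 -1.7 16 0;-1.1 -1.7 18 0"

```text
t: 3.0
tcp_pos: [0.3972, -0.1797, 0.0426]
tcp_rot: [-1.173, -2.911, 0.0]
ft_force: [-0.6, -0.4, 1.1]
grip_width: 0.0871
gripper_force: 0.0
```

```bash
python3 - <<'E'
from h import *
go((398.6,-180,10,46))
E
```

```text
row -0.13 0.08 3.26 0.1  dist 33
p [ 397.2 -179.7   42.6] close dir 46.1 j [-0.12  0.4   0.55  2.27 -0.38  0.57  1.52] w 87.1 t 3.0
```

Call:
send_rows:
  increments: "-0.1 0.1 2 0;-0.1 0.1 3.2 0;-0.1 0.1 3.2 0"

```text
t: 3.3
tcp_pos: [0.399, -0.1804, 0.0121]
tcp_rot: [-1.175, -2.912, -0.001]
ft_force: [-0.1, 0.3, -0.1]
grip_width: 0.087
gripper_force: 0.0
```

Call:
send_rows:
  increments: "0 0 0 0;0 0 0 0;0 0 0 0;0 0 0 0;0 0 0 0"
  grip: 0
  newtons: 35

```text
t: 3.8
tcp_pos: [0.3991, -0.1812, 0.0132]
tcp_rot: [1.178, 2.912, 0.0]
ft_force: [-0.7, -0.6, 0.6]
grip_width: 0.0549
gripper_force: 0.0
```

Call:
send_rows:
  increments: "0 0 0 0;0 0 -2 0;0 0 -6 0;0 0 -11 0;0 0 -16 0"

```text
t: 4.3
tcp_pos: [0.398, -0.1813, 0.1741]
tcp_rot: [-1.179, -2.91, 0.002]
ft_force: [1.5, 0.5, 0.5]
grip_width: 0.0151
gripper_force: 0.0
```

```bash
python3 - <<'E'
from h import *
go((480,0,190,3.9),(619.2,191.7,190,3.9))
E
```

```text
row 6.73 18.72 -1.61 42.0  dist 200
row 10.08 42.17 -1.65 42.0  dist 434
p [ 398.  -181.3  174.1] close dir 45.9 j [-0.31  0.15  0.72  2.15 -0.13  0.88  1.29] w 15.1 t 4.3
```

Fingers are slower than I allowed for, so I lifted before they had closed. Check the freehub and redo.

Call:
send_rows:
  increments: "0 0 0 0;0 0 0 0;0 0 0 0;0 0 0 0;0 0 0 0"
  grip: 0.75

```text
t: 4.8
tcp_pos: [0.398, -0.1811, 0.1716]
tcp_rot: [-1.178, -2.909, 0.002]
ft_force: [-0.5, 0.1, 0.4]
grip_width: 0.0471
gripper_force: 0.0
```

Call:
send_rows:
  increments: "0 0 0 0;0 0 0 0;0 0 0 0;0 0 0 0;0 0 0 0"

```text
t: 5.3
tcp_pos: [0.3989, -0.1812, 0.1728]
tcp_rot: [-1.178, -2.912, -0.0]
ft_force: [-0.2, 0.8, 0.4]
grip_width: 0.0649
gripper_force: 0.0
```

```bash
python3 - <<'E'
from h import *
shot('wrist','w2'); im,W=load('w2')
z=W[...,2]; m=((z>.012)&(z<.05)).astype(np.uint8); n,l,s,ce=cv2.connectedComponentsWithStats(m)
for i in range(1,n):
    if s[i,4]>200: p=W[l==i]; print(ce[i].round(),s[i,4],cv2.minAreaRect((p[:,:2]*1000).astype(np.float32)),im[l==i].mean(0).round())
go((398.6,-180,10,46))
E
```

```text
[345.  23.] 1673 ((351.84765625, -2.7965660095214844), (43.813209533691406, 41.4522705078125), 29.78325843811035) [152. 108. 163.]
[466.  72.] 3861 ((497.68280029296875, 73.90478515625), (168.2069091796875, 50.13673782348633), 3.8066465854644775) [88. 86. 83.]
[503.  17.] 603 ((456.7873229980469, 105.15013885498047), (37.93906784057617, 21.96126937866211), 3.603398323059082) [192. 188. 179.]
[315. 115.] 1308 ((400.28662109375, -82.8857650756836), (43.105438232421875, 42.829734802246094), 56.573917388916016) [153. 102. 169.]
[385. 167.] 2019 ((497.2071228027344, -57.28236389160156), (42.69671630859375, 74.90290069580078), 21.908510208129883) [93. 90. 89.]
[251. 177.] 796 ((398.6195373535156, -180.4915771484375), (31.950088500976562, 31.876115798950195), 47.39097213745117) [114. 110. 110.]
[299. 219.] 443 ((477.233154296875, -173.5069122314453), (44.54502868652344, 24.027883529663086), 87.5760269165039) [176. 174. 166.]
[208. 275.] 1174 ((448.5903015136719, -308.8539733886719), (92.27000427246094, 44.66202163696289), 48.752601623535156) [131. 135. 128.]
row 0.11 0.06 16.28 -0.1  dist 163
p [ 398.9 -181.2  172.8] close dir 45.9 j [-0.31  0.15  0.72  2.16 -0.13  0.87  1.29] w 64.9 t 5.35
```

Freehub untouched. Grasp again with enough closing time.

Call:
send_rows:
  increments: "0.1 0 4.5 0;0.1 0 9 0;0.1 0 13 0;0.1 0 16.2 0;0.1 0 16.2 0"

```text
t: 5.85
tcp_pos: [0.3954, -0.1796, 0.0079]
tcp_rot: [-1.176, -2.905, 0.002]
ft_force: [-0.7, 0.3, 0.5]
grip_width: 0.0655
gripper_force: 0.0
```

Call:
send_rows:
  increments: "0 0 0 0;0 0 0 0;0 0 0 0;0 0 0 0;0 0 0 0"
  grip: 0
  newtons: 35

```text
t: 6.35
tcp_pos: [0.3988, -0.1804, 0.0116]
tcp_rot: [1.177, 2.911, 0.001]
ft_force: [0.3, 0.0, 0.8]
grip_width: 0.0335
gripper_force: 0.5
```

Call:
send_rows:
  increments: "0 0 0 0;0 0 0 0;0 0 0 0;0 0 0 0"

```text
t: 6.75
tcp_pos: [0.3987, -0.1804, 0.0115]
tcp_rot: [1.178, 2.912, 0.002]
ft_force: [-0.9, 1.6, 8.0]
grip_width: 0.0313
gripper_force: 35.4
```

Call:
send_rows:
  increments: "0 0 -2 0;0 0 -6 0;0 0 -11 0;0 0 -16 0;0 0 -17.5 0"

```text
t: 7.25
tcp_pos: [0.4003, -0.1817, 0.19]
tcp_rot: [1.176, 2.905, 0.004]
ft_force: [-0.6, -0.3, -1.4]
grip_width: 0.0308
gripper_force: 35.5
```

```bash
python3 - <<'E'
from h import *
go((480,0,190,3.9),(619.2,191.7,190,3.9))
E
```

```text
row 6.92 18.60 0.05 42.0  dist 198
row 10.25 42.05 0.16 42.0  dist 433
p [ 400.3 -181.7  190. ] close dir 45.9 j [-0.38  0.13  0.79  2.14 -0.12  0.91  1.28] w 30.8 t 7.25
```

Call:
send_rows:
  increments: "1.5 3.8 0 8;2.8 7.6 0 16;4.2 11.4 0 24;5.5 15 0 32;6.9 18.6 0 42"

```text
t: 7.75
tcp_pos: [0.478, 0.0028, 0.1858]
tcp_rot: [-2.122, -2.316, -0.001]
ft_force: [0.5, -0.8, -1.3]
grip_width: 0.0315
gripper_force: 35.5
```

```bash
python3 - <<'E'
from h import *
go((619.2,191.7,190,3.9),(619.2,191.7,55,3.9))
E
```

```text
row 17.58 15.72 -0.41 1.1  dist 236
row 17.57 15.72 13.09 1.1  dist 270
p [478.    2.8 185.8] close dir 5.0 j [-0.74  0.22  0.76  2.06 -0.19  0.93  0.21] w 31.5 t 7.75
```

Call:
send_rows:
  increments: "3.5 3.1 0 1;7 6.2 0 1;10.5 9.4 0 1;14 12.6 0 1;17.6 15.7 0 1"

```text
t: 8.25
tcp_pos: [0.6183, 0.1926, 0.1853]
tcp_rot: [-2.135, -2.304, 0.001]
ft_force: [0.4, -1.0, -1.0]
grip_width: 0.0314
gripper_force: 35.5
```

Call:
send_rows:
  increments: "0 0 0 0;0 0 5 0;0 0 9 0;0 0 11 0;0 0 12.5 0"

```text
t: 8.75
tcp_pos: [0.6162, 0.1904, 0.0585]
tcp_rot: [-2.135, -2.303, 0.005]
ft_force: [0.3, 0.4, -1.5]
grip_width: 0.031
gripper_force: 35.5
```

```bash
python3 - <<'E'
from h import *
go((619.2,191.7,49,3.9))
E
```

```text
row 0.11 0.31 0.95 0.4  dist 10
p [616.2 190.4  58.5] close dir 4.3 j [-0.76  0.66  0.57  1.77 -0.45  0.85  0.1 ] w 31.0 t 8.75
```

Call:
send_rows:
  increments: "0 0 0.6 0;0 0 1 0;0 0 1 0"

```text
t: 9.05
tcp_pos: [0.6183, 0.191, 0.0515]
tcp_rot: [2.135, 2.304, 0.002]
ft_force: [-0.8, -0.8, -1.8]
grip_width: 0.0312
gripper_force: 35.5
```

Call:
send_rows:
  increments: "0 0 0 0;0 0 0 0;0 0 0 0;0 0 0 0"
  grip: 0.7

```text
t: 9.45
tcp_pos: [0.6182, 0.1911, 0.0514]
tcp_rot: [2.135, 2.304, 0.002]
ft_force: [-0.3, 0.8, 0.2]
grip_width: 0.0551
gripper_force: 0.0
```

Call:
send_rows:
  increments: "0 0 -1 0;0 0 -3 0;0 0 -7 0;0 0 -11 0;0 0 -15 0"

```text
t: 9.95
tcp_pos: [0.6178, 0.1907, 0.2031]
tcp_rot: [2.136, 2.304, 0.001]
ft_force: [1.4, 0.3, 0.1]
grip_width: 0.0608
gripper_force: 0.0
```

```bash
python3 - <<'E'
from h import *
parts('t2')
im,W=load('t2'); d=W-np.array([.5414,.1563,0]); c,s=.9977,.068; x=d[...,0]*c+d[...,1]*s; y=-d[...,0]*s+d[...,1]*c
m=(abs(x)<.12)&(abs(y)<.09)&(W[...,2]>.047)&(W[...,2]<.1); print('in tank',x[m].mean(),y[m].mean(),m.sum())
go((502.5,-68.5,190,21.8),(488.9,-174.5,190,3.9))
E
```

```text
part [ 650.1 -179.1] [57.6 35. ] 78.7 col [99. 99. 98.]
part [ 568.8 -173. ] [76.3 30.6] 68.8 col [51. 50. 51.]
part [497.9 -56.9] [41.9 74.6] 22.1 col [59. 57. 56.]
part [ 489.3 -174.5] [42.3 41.5] 27.4 col [63. 63. 62.]
part [400.4 -83. ] [40.7 41.8] 76.5 col [83. 61. 94.]
part [350.6  -0.9] [41.6 41.3] 45.8 col [83. 61. 93.]
in tank 0.07925691989773057 0.026288464413014617 121
row -25.01 -13.88 1.80 -17.5  dist 287
row -35.47 -16.03 1.73 0.4  dist 390
p [621.9 191.2 210.6] close dir 4.3 j [-0.83  0.49  0.67  1.65 -0.34  1.1   0.01] w 61.0 t 10.0
```

Freehub is in the tank. Pedal next.

Call:
send_rows:
  increments: "-4.2 -2.3 0 -3.5;-8.4 -4.6 0 -7;-12.6 -6.9 0 -10.5;-16.8 -9.2 0.5 -14;-21 -11.6 1 -17.5"
  grip: 0.75

```text
t: 10.5
tcp_pos: [0.5174, -0.0289, 0.1915]
tcp_rot: [1.756, 2.603, 0.002]
ft_force: [0.2, -0.3, -0.7]
grip_width: 0.0655
gripper_force: 0.0
```

```bash
python3 - <<'E'
from h import *
go((502.5,-68.5,190,21.8),(502.5,-68.5,9,21.8))
E
```

```text
row -3.11 -2.87 0.15 0.2  dist 42
row -3.11 -2.90 18.25 0.2  dist 187
p [517.4 -28.9 191.5] close dir 22.0 j [-0.58  0.28  0.68  1.97 -0.22  0.96  0.59] w 65.5 t 10.5
```

Call:
send_rows:
  increments: "-3.1 -2.9 0 0;-3.1 -2.9 4 0;-3.1 -2.9 8.5 0;-3.1 -2.9 13 0;-3.1 -2.9 15 0"

```text
t: 11.0
tcp_pos: [0.5006, -0.0666, 0.0381]
tcp_rot: [-1.759, -2.599, 0.004]
ft_force: [0.0, 0.2, 0.3]
grip_width: 0.0649
gripper_force: 0.0
```

```bash
python3 - <<'E'
from h import *
go((502.5,-68.5,9,21.8))
E
```

```text
row -0.25 0.12 2.91 0.0  dist 29
p [500.6 -66.6  38.1] close dir 21.8 j [-0.39  0.5   0.56  2.12 -0.44  0.64  0.85] w 64.9 t 11.0
```

Call:
send_rows:
  increments: "-0.1 0 2 0;-0.1 0 2.8 0;-0.1 0 2.8 0"

```text
t: 11.3
tcp_pos: [0.5028, -0.0678, 0.0125]
tcp_rot: [-1.76, -2.601, 0.001]
ft_force: [-0.3, 0.3, 1.0]
grip_width: 0.0653
gripper_force: 0.0
```

Call:
send_rows:
  increments: "0 0 0 0;0 0 0 0;0 0 0 0;0 0 0 0;0 0 0 0"
  grip: 0
  newtons: 40

```text
t: 11.8
tcp_pos: [0.5034, -0.0676, 0.0134]
tcp_rot: [1.76, 2.602, 0.001]
ft_force: [-0.7, 0.9, 5.3]
grip_width: 0.0413
gripper_force: 40.0
```

Call:
send_rows:
  increments: "0 0 0 0;0 0 0 0;0 0 0 0"

```text
t: 12.1
tcp_pos: [0.5033, -0.0676, 0.0134]
tcp_rot: [1.76, 2.602, 0.001]
ft_force: [-1.4, 1.0, 6.5]
grip_width: 0.0416
gripper_force: 40.0
```

Call:
send_rows:
  increments: "0 0 -2 0;0 0 -6 0;0 0 -11 0;0 0 -15 0;0 0 -17.5 0"

```text
t: 12.6
tcp_pos: [0.504, -0.068, 0.1906]
tcp_rot: [1.759, 2.599, 0.004]
ft_force: [0.4, 1.0, -2.3]
grip_width: 0.0415
gripper_force: 40.0
```

```bash
python3 - <<'E'
from h import *
go((474.8,176.8,190,3.9))
E
```

```text
row 23.81 6.39 0.06 17.9  dist 247
p [504.  -68.  190.6] close dir 21.8 j [-0.55  0.27  0.72  1.99 -0.22  0.95  0.67] w 41.5 t 12.6
```

Call:
send_rows:
  increments: "4.5 1.2 0 4;9 2.4 0 8;13.5 3.6 0 12;18 4.8 0 16;22.5 6 0 18"

```text
t: 13.1
tcp_pos: [0.4742, 0.1653, 0.1877]
tcp_rot: [-2.148, -2.292, -0.0]
ft_force: [0.1, -0.0, -1.7]
grip_width: 0.0411
gripper_force: 40.0
```

```bash
python3 - <<'E'
from h import *
go((474.8,176.8,49,3.9))
E
```

```text
row 1.14 0.14 13.88 -0.2  dist 139
p [474.2 165.3 187.7] close dir 3.7 j [-1.    0.26  0.69  2.01 -0.2   0.94 -0.14] w 41.1 t 13.1
```

Call:
send_rows:
  increments: "1.1 0.1 3 0;1.1 0.1 7 0;1.1 0.1 11 0;1.1 0.1 13 0;1.1 0.1 13.7 0"

```text
t: 13.6
tcp_pos: [0.4733, 0.1738, 0.0484]
tcp_rot: [-2.144, -2.294, 0.008]
ft_force: [-2.0, -2.0, 14.9]
grip_width: 0.0413
gripper_force: 40.0
```

Call:
send_rows:
  increments: "0 0 0 0;0 0 0.1 0"

```text
t: 13.8
tcp_pos: [0.4763, 0.1747, 0.0507]
tcp_rot: [2.145, 2.294, 0.003]
ft_force: [0.3, 0.1, -1.6]
grip_width: 0.0416
gripper_force: 40.0
```

Call:
send_rows:
  increments: "0 0 0 0;0 0 0 0;0 0 0 0;0 0 0 0"
  grip: 0.75

```text
t: 14.2
tcp_pos: [0.4756, 0.1747, 0.0503]
tcp_rot: [2.145, 2.295, 0.002]
ft_force: [0.4, 0.1, 0.2]
grip_width: 0.0627
gripper_force: 0.0
```

Call:
send_rows:
  increments: "0 0 -1 0;0 0 -3 0;0 0 -7 0;0 0 -11 0;0 0 -15 0"

```text
t: 14.7
tcp_pos: [0.4752, 0.1741, 0.2019]
tcp_rot: [2.146, 2.294, 0.0]
ft_force: [0.3, 0.9, -0.5]
grip_width: 0.0651
gripper_force: 0.0
```

```bash
python3 - <<'E'
from h import *
parts('t3')
im,W=load('t3'); d=W-np.array([.5414,.1563,0]); c,s=.9977,.068; x=d[...,0]*c+d[...,1]*s; y=-d[...,0]*s+d[...,1]*c
m=((abs(x)<.12)&(abs(y)<.09)&(W[...,2]>.047)&(W[...,2]<.1)).astype(np.uint8); n,l,S,ce=cv2.connectedComponentsWithStats(m)
for i in range(1,n): print('in tank',x[l==i].mean(),y[l==i].mean(),S[i,4])
go((489.1,-174.5,190,3.9))
E
```

```text
part [ 650.2 -179.2] [57.8 34.8] 79.1 col [103. 103. 102.]
part [ 568.6 -172.6] [75.6 30.5] 68.2 col [54. 54. 54.]
part [ 489.4 -174.5] [42.4 41.5] 27.7 col [61. 61. 59.]
part [400.6 -82.5] [41.1 41.8] 79.4 col [80. 58. 91.]
part [351.7  -1.8] [41.3 42.9] 29.3 col [80. 59. 90.]
in tank 0.07858420106883576 0.026843464648206694 130
in tank -0.06324939982333261 0.017326772746675736 229
in tank -0.0647782535151269 0.05360856029369427 8
row -34.96 -1.34 1.58 -0.1  dist 350
p [479.3 175.1 208. ] close dir 3.8 j [-1.03  0.24  0.72  1.97 -0.19  0.98 -0.16] w 65.3 t 14.75
```

Call:
send_rows:
  increments: "-4.5 -0.2 0 0;-9 -0.4 0 0;-13.5 -0.6 0 0;-18 -0.8 0 0;-22.5 -1 0 0"
  grip: 0.82

```text
t: 15.25
tcp_pos: [0.4802, -0.0524, 0.2004]
tcp_rot: [2.145, 2.295, 0.002]
ft_force: [0.4, -0.2, 0.8]
grip_width: 0.0714
gripper_force: 0.0
```

Call:
send_rows:
  increments: "-4.3 -0.1 1 0;-8.6 -0.2 2 0;-12.5 -0.3 4 0;-12.5 -0.3 6 0;-12.5 -0.3 8 0"

```text
t: 15.75
tcp_pos: [0.4856, -0.1776, 0.1196]
tcp_rot: [2.149, 2.29, 0.0]
ft_force: [0.2, 0.5, -1.1]
grip_width: 0.0714
gripper_force: 0.0
```

```bash
python3 - <<'E'
from h import *
parts('t4'); go((489.1,-174.5,8,3.9))
E
```

```text
part [ 650.1 -179.5] [58.4 34.1] 78.1 col [102. 102. 101.]
part [400.2 -82.5] [41.4 41. ] 78.1 col [79. 58. 90.]
part [351.4  -1. ] [41.6 42. ] 27.1 col [79. 58. 88.]
row 0.07 0.61 10.87 -0.2  dist 109
p [ 483.6 -175.7  116.7] close dir 3.7 j [-0.34  0.42  0.77  2.05 -0.39  0.83  0.73] w 71.1 t 15.8
```

Call:
send_rows:
  increments: "0 0.5 3 0;0 0.5 6 0;0 0.5 9 0;0 0.5 9.5 0;0 0.5 9.5 0"

```text
t: 16.3
tcp_pos: [0.4907, -0.1752, 0.025]
tcp_rot: [-2.145, -2.294, 0.001]
ft_force: [0.3, 0.1, -0.2]
grip_width: 0.0714
gripper_force: 0.0
```

```bash
python3 - <<'E'
from h import *
go((489.1,-174.5,8,3.9))
E
```

```text
row 0.08 -0.16 1.70 -0.1  dist 17
p [ 490.7 -175.2   25. ] close dir 3.8 j [-0.22  0.57  0.64  2.09 -0.55  0.65  0.86] w 71.4 t 16.3
```

Call:
send_rows:
  increments: "0.1 -0.1 1 0;0.1 -0.1 1.7 0;0.1 -0.1 1.7 0"

```text
t: 16.6
tcp_pos: [0.4896, -0.1739, 0.0077]
tcp_rot: [-2.145, -2.295, -0.0]
ft_force: [-0.6, 0.8, -0.4]
grip_width: 0.0714
gripper_force: 0.0
```

Call:
send_rows:
  increments: "0 0 0 0;0 0 0 0;0 0 0 0;0 0 0 0;0 0 0 0"
  grip: 0

```text
t: 17.1
tcp_pos: [0.4899, -0.1743, 0.008]
tcp_rot: [2.146, 2.295, 0.0]
ft_force: [-0.7, -0.1, 2.1]
grip_width: 0.0456
gripper_force: 40.0
```

Call:
send_rows:
  increments: "0 0 0 0;0 0 0 0;0 0 0 0"

```text
t: 17.4
tcp_pos: [0.4899, -0.1743, 0.008]
tcp_rot: [2.146, 2.295, 0.0]
ft_force: [-0.6, 0.5, 4.3]
grip_width: 0.0454
gripper_force: 40.0
```

Call:
send_rows:
  increments: "0 0 -2 0;0 0 -6 0;0 0 -11 0;0 0 -15 0;0 0 -18 0"

```text
t: 17.9
tcp_pos: [0.49, -0.1746, 0.1899]
tcp_rot: [2.145, 2.293, 0.002]
ft_force: [0.7, 0.0, 0.1]
grip_width: 0.0452
gripper_force: 40.0
```

```bash
python3 - <<'E'
from h import *
go((549,191.9,190,3.9))
E
```

```text
row 36.18 8.33 -0.00 -0.1  dist 371
p [ 490.  -174.6  189.9] close dir 3.8 j [-0.42  0.32  0.85  1.97 -0.29  0.97  0.64] w 45.2 t 17.9
```

Call:
send_rows:
  increments: "4.5 1 0 0;9 2 0 0;13.5 3 0 0;18 4 0 0;22.5 5.2 0 0"

```text
t: 18.4
tcp_pos: [0.5259, 0.0556, 0.1875]
tcp_rot: [-2.145, -2.294, 0.0]
ft_force: [1.1, -1.2, -0.5]
grip_width: 0.0456
gripper_force: 40.0
```

Call:
send_rows:
  increments: "4.5 1 0 0;9 2 0 0;13.6 3.1 0 0;13.6 3.1 4 0;13.6 3.1 8 0"

```text
t: 18.9
tcp_pos: [0.5486, 0.1943, 0.1068]
tcp_rot: [2.14, 2.3, 0.003]
ft_force: [0.3, -1.0, -2.1]
grip_width: 0.0457
gripper_force: 40.0
```

```bash
python3 - <<'E'
from h import *
go((549,191.9,43,3.9))
E
```

```text
row -0.25 0.01 6.38 0.2  dist 64
p [548.6 194.3 106.8] close dir 4.1 j [-0.92  0.52  0.68  1.9  -0.42  0.86  0.05] w 45.7 t 18.9
```

Call:
send_rows:
  increments: "-0.2 0 3 0;-0.2 0 5 0;-0.2 0 6.2 0;-0.2 0 6.2 0;-0.2 0 6.3 0"

```text
t: 19.4
tcp_pos: [0.5491, 0.1895, 0.0454]
tcp_rot: [2.145, 2.294, 0.002]
ft_force: [-0.3, -0.7, -1.2]
grip_width: 0.0458
gripper_force: 40.0
```

Call:
send_rows:
  increments: "0 0 0 0;0 0 0 0;0 0 0 0;0 0 0 0"
  grip: 0.75

```text
t: 19.8
tcp_pos: [0.5488, 0.1897, 0.0454]
tcp_rot: [2.145, 2.295, 0.002]
ft_force: [-0.4, -0.2, -1.0]
grip_width: 0.064
gripper_force: 0.0
```

Call:
send_rows:
  increments: "0 0 -1 0;0 0 -3 0;0 0 -7 0;0 0 -11 0;0 0 -15 0"

```text
t: 20.3
tcp_pos: [0.5484, 0.1891, 0.197]
tcp_rot: [2.146, 2.294, 0.0]
ft_force: [1.4, 0.3, -0.4]
grip_width: 0.0653
gripper_force: 0.0
```

```bash
cat >> h.py <<'E'
def tank(fn):
    im,W=load(fn); d=W-np.array([.5414,.1563,0]); c,s=.9977,.068; x=d[...,0]*c+d[...,1]*s; y=-d[...,0]*s+d[...,1]*c
    m=((abs(x)<.12)&(abs(y)<.09)&(W[...,2]>.047)&(W[...,2]<.12)).astype(np.uint8); n,l,S,ce=cv2.connectedComponentsWithStats(m)
    for i in range(1,n):
        if S[i,4]>20: print('in tank',(x[l==i].mean()*1000).round(),(y[l==i].mean()*1000).round(),W[l==i][:,2].max().round(3),S[i,4])
E
python3 - <<'E'
from h import *
parts('t5'); tank('t5')
go((568.8,-172.8,190,-21))
E
```

```text
part [ 650.1 -179. ] [57.6 34.4] 78.8 col [103. 103. 102.]
part [ 568.8 -172.8] [76.2 30.5] 69.2 col [57. 57. 57.]
part [400.5 -82.6] [41.1 41.4] 79.3 col [81. 59. 92.]
part [351.6  -1.1] [41.9 42.4] 18.4 col [81. 59. 91.]
in tank 78.0 26.0 0.073 119
in tank 9.0 29.0 0.07 180
in tank -63.0 20.0 0.066 256
row -36.29 -0.79 1.19 24.8  dist 363
p [552.6 189.8 203.7] close dir 3.8 j [-0.98  0.4   0.77  1.82 -0.32  1.04 -0.02] w 65.3 t 20.35
```

Call:
send_rows:
  increments: "-4.5 0 0 5;-9 -0.2 0 10;-13.5 -0.3 0 15;-18 -0.4 0 20;-22.5 -0.5 0 24.8"
  grip: 0.75

```text
t: 20.85
tcp_pos: [0.5585, -0.0371, 0.1955]
tcp_rot: [2.591, 1.776, 0.002]
ft_force: [1.2, 0.7, -0.3]
grip_width: 0.0655
gripper_force: 0.0
```

```bash
python3 - <<'E'
from h import *
go((568.8,-172.8,190,-21),(568.8,-172.8,9,-21))
E
```

```text
row -12.29 5.86 0.55 -0.1  dist 136
row -12.31 5.84 18.65 -0.1  dist 231
p [558.5 -37.1 195.5] close dir -21.1 j [-0.69  0.41  0.91  1.88 -0.38  1.03  0.  ] w 65.5 t 20.85
```

Call:
send_rows:
  increments: "-4.2 2 1 0;-8.2 3.9 2 0;-12.3 5.8 4 0;-12.3 5.8 8 0;-12.3 5.8 12 0"

```text
t: 21.35
tcp_pos: [0.5692, -0.1736, 0.0749]
tcp_rot: [2.59, 1.774, 0.003]
ft_force: [-0.0, 0.1, -0.1]
grip_width: 0.0655
gripper_force: 0.0
```

```bash
python3 - <<'E'
from h import *
go((568.8,-172.8,9,-21))
E
```

```text
row 0.06 -0.09 6.59 -0.2  dist 66
p [ 569.2 -173.6   74.9] close dir -21.2 j [-0.32  0.62  0.77  1.9  -0.56  0.85  0.37] w 65.5 t 21.35
```

Call:
send_rows:
  increments: "0 0 3 0;0 0 5.5 0;0 0 6.5 0;0 0 6.5 0"

```text
t: 21.75
tcp_pos: [0.5682, -0.1708, 0.0091]
tcp_rot: [-2.587, -1.78, 0.002]
ft_force: [0.0, 0.8, -0.8]
grip_width: 0.065
gripper_force: 0.0
```

Call:
send_rows:
  increments: "0 0 0 0;0 0 0 0;0 0 0 0;0 0 0 0;0 0 0 0"
  grip: 0

```text
t: 22.25
tcp_pos: [0.569, -0.1709, 0.0103]
tcp_rot: [2.588, 1.781, 0.001]
ft_force: [0.0, -0.1, 1.0]
grip_width: 0.0331
gripper_force: 0.0
```

Call:
send_rows:
  increments: "0 0 0 0;0 0 0 0;0 0 0 0;0 0 0 0"

```text
t: 22.65
tcp_pos: [0.569, -0.171, 0.0101]
tcp_rot: [2.588, 1.781, 0.001]
ft_force: [-1.0, 0.6, 4.7]
grip_width: 0.0296
gripper_force: 40.0
```

Call:
send_rows:
  increments: "0 0 -2 0;0 0 -6 0;0 0 -11 0;0 0 -15 0;0 0 -18 0"

```text
t: 23.15
tcp_pos: [0.5688, -0.1714, 0.1917]
tcp_rot: [2.588, 1.779, 0.001]
ft_force: [1.2, 0.2, -2.1]
grip_width: 0.0298
gripper_force: 40.0
```

```bash
python3 - <<'E'
from h import *
go((479.6,107,190,3.9))
E
```

```text
row 22.80 -18.29 0.15 -24.9  dist 292
p [ 568.8 -171.4  191.7] close dir -21.0 j [-0.42  0.48  0.89  1.81 -0.42  1.06  0.26] w 29.8 t 23.15
```

Call:
send_rows:
  increments: "3.5 -2.8 0 -5;7 -5.6 0 -10;10.5 -8.4 0 -15;14 -11.2 0 -20;17.5 -14 0 -24.9"

```text
t: 23.65
tcp_pos: [0.499, 0.044, 0.1891]
tcp_rot: [-2.139, -2.3, 0.001]
ft_force: [0.4, 1.7, -2.1]
grip_width: 0.0292
gripper_force: 40.0
```

```bash
python3 - <<'E'
from h import *
go((479.6,107,190,3.9),(479.6,107,47,3.9))
E
```

```text
row 6.42 -1.48 -0.09 0.2  dist 66
row 6.42 -1.47 14.21 0.2  dist 157
p [499.   44.  189.1] close dir 4.1 j [-0.85  0.28  0.82  2.01 -0.25  0.95  0.17] w 29.2 t 23.65
```

Call:
send_rows:
  increments: "4 -1 0 0;6.4 -1.5 1 0;6.4 -1.5 5 0;6.4 -1.5 9 0;6.4 -1.5 11 0"

```text
t: 24.15
tcp_pos: [0.4783, 0.1051, 0.0765]
tcp_rot: [-2.141, -2.296, 0.009]
ft_force: [0.2, -0.3, -1.9]
grip_width: 0.0297
gripper_force: 40.0
```

```bash
python3 - <<'E'
from h import *
go((479.6,107,47,3.9))
E
```

```text
row 0.18 0.16 2.94 0.1  dist 30
p [478.3 105.1  76.5] close dir 4.0 j [-0.85  0.43  0.69  2.13 -0.42  0.72  0.19] w 29.7 t 24.15
```

Call:
send_rows:
  increments: "0.1 0 1.5 0;0.1 0 2.6 0;0.1 0 3.1 0;0.1 0 3.1 0"

```text
t: 24.55
tcp_pos: [0.4809, 0.1061, 0.0484]
tcp_rot: [-2.144, -2.296, 0.001]
ft_force: [-0.8, 0.5, -0.9]
grip_width: 0.0297
gripper_force: 40.0
```

Call:
send_rows:
  increments: "0 0 0 0;0 0 0 0;0 0 0 0;0 0 0 0"
  grip: 0.65

```text
t: 24.95
tcp_pos: [0.4816, 0.1065, 0.0494]
tcp_rot: [2.143, 2.296, 0.002]
ft_force: [1.1, 0.6, -0.3]
grip_width: 0.0521
gripper_force: 0.0
```

Call:
send_rows:
  increments: "0 0 -1 0;0 0 -3 0;0 0 -7 0;0 0 -11 0;0 0 -15 0"

```text
t: 25.45
tcp_pos: [0.481, 0.1059, 0.2008]
tcp_rot: [2.144, 2.296, -0.0]
ft_force: [0.6, 0.3, -1.2]
grip_width: 0.0566
gripper_force: 0.0
```

```bash
python3 - <<'E'
from h import *
parts('t6'); tank('t6')
go((580,-80,190,-11.5),(650.1,-179,190,-11.5))
E
```

```text
part [ 650. -179.] [57.7 34.3] 79.3 col [101. 102. 100.]
part [400.3 -82.5] [41.1 42. ] 79.3 col [79. 57. 89.]
part [351.9  -0.8] [42.3 41.9] 14.0 col [79. 58. 89.]
in tank 79.0 27.0 0.075 128
in tank -63.0 -66.0 0.073 143
row -19.23 8.19 1.67 15.4  dist 210
row -29.57 14.52 1.69 15.4  dist 330
p [485.2 106.2 206.7] close dir 3.9 j [-1.    0.23  0.83  2.01 -0.21  0.97  0.  ] w 56.3 t 25.5
```

Call:
send_rows:
  increments: "-3.9 1.6 0 3;-7.8 3.2 0 6;-11.6 4.9 0 9;-15.4 6.6 0 12;-19.2 8.2 0 15.4"
  grip: 0.75

```text
t: 26.0
tcp_pos: [0.5769, -0.0809, 0.1994]
tcp_rot: [2.434, 1.986, 0.001]
ft_force: [0.5, 0.5, -0.3]
grip_width: 0.0654
gripper_force: 0.0
```

```bash
python3 - <<'E'
from h import *
shot('top','t7'); tank('t7')
go((650.1,-179,190,-11.5),(650.1,-179,9,-11.5))
E
```

```text
in tank 79.0 27.0 0.073 130
in tank 9.0 30.0 0.069 186
in tank -63.0 26.0 0.064 305
in tank -63.0 -49.0 0.073 269
row -7.26 8.85 1.14 -0.6  dist 115
row -7.15 8.73 19.24 -0.6  dist 223
p [578.8 -89.3 200.3] close dir -12.1 j [-0.57  0.45  0.88  1.82 -0.39  1.05  0.24] w 65.2 t 26.05
```

Call:
send_rows:
  increments: "-3.6 4.4 0 0.5;-7.2 8.8 1 0.5;-7.2 8.8 5 0.5;-7.2 8.8 9 0.5;-7.2 8.8 11 0.5"

```text
t: 26.55
tcp_pos: [0.6463, -0.1674, 0.0854]
tcp_rot: [-2.439, -1.975, 0.005]
ft_force: [-0.5, 0.7, 0.1]
grip_width: 0.0653
gripper_force: 0.0
```

```bash
python3 - <<'E'
from h import *
grab_frame('wrist'); go((650.1,-179,9,-11.5))
E
```

```text
row -1.12 0.83 7.40 -0.5  dist 75
p [ 644.9 -166.4   83.1] close dir -12.0 j [-0.3   0.71  0.75  1.71 -0.56  0.97  0.45] w 65.1 t 26.6
```

Call:
send_rows:
  increments: "-1.1 0.6 0 0;-1.1 0.6 3 0;-1.1 0.6 5 0;-1.1 0.6 5 0"

```text
t: 27.0
tcp_pos: [0.6513, -0.18, 0.0385]
tcp_rot: [-2.44, -1.977, 0.002]
ft_force: [-0.6, 0.4, -0.0]
grip_width: 0.0654
gripper_force: 0.0
```

```bash
python3 - <<'E'
from h import *
grab_frame('wrist'); go((650.1,-179,9,-11.5))
E
```

```text
row 0.09 -0.24 3.10 -0.5  dist 31
p [ 652.3 -180.4   40. ] close dir -12.0 j [-0.25  0.76  0.71  1.71 -0.61  0.9   0.5 ] w 65.2 t 27.05
```

Call:
send_rows:
  increments: "0.1 -0.2 1.5 0;0.1 -0.2 2.6 0;0.1 -0.2 3.1 0;0.1 -0.2 3.1 0"

```text
t: 27.45
tcp_pos: [0.6495, -0.1778, 0.007]
tcp_rot: [-2.439, -1.978, 0.001]
ft_force: [-0.2, 0.4, 0.3]
grip_width: 0.0651
gripper_force: 0.0
```

Call:
send_rows:
  increments: "0 0 0 0;0 0 0 0;0 0 0 0;0 0 0 0;0 0 0 0"
  grip: 0

```text
t: 27.95
tcp_pos: [0.6501, -0.1782, 0.008]
tcp_rot: [2.44, 1.978, 0.0]
ft_force: [0.5, 0.0, 0.7]
grip_width: 0.0335
gripper_force: 40.1
```

Call:
send_rows:
  increments: "0 0 0 0;0 0 0 0;0 0 0 0;0 0 0 0"

```text
t: 28.35
tcp_pos: [0.6501, -0.1782, 0.008]
tcp_rot: [2.44, 1.978, 0.0]
ft_force: [-0.5, 1.0, 1.1]
grip_width: 0.0338
gripper_force: 40.0
```

Call:
send_rows:
  increments: "0 0 -2 0;0 0 -6 0;0 0 -11 0;0 0 -15 0;0 0 -18 0"

```text
t: 28.85
tcp_pos: [0.6504, -0.1791, 0.1921]
tcp_rot: [2.439, 1.975, 0.003]
ft_force: [0.7, -0.4, -1.7]
grip_width: 0.0333
gripper_force: 40.0
```

```bash
python3 - <<'E'
from h import *
go((590,0,190,3.9),(599.3,115.1,190,3.9))
E
```

```text
row 16.26 -9.63 0.17 -15.9  dist 189
row 27.71 -11.11 0.17 -15.9  dist 299
p [ 650.4 -179.1  192.1] close dir -12.0 j [-0.33  0.6   0.83  1.61 -0.48  1.14  0.4 ] w 33.3 t 28.85
```

Call:
send_rows:
  increments: "3.6 -2.1 -1 -3.5;7.2 -4.2 -1 -7;10.8 -6.3 -1 -10.5;14 -8.3 -1 -14;16.3 -9.6 -1 -15.9"

```text
t: 29.35
tcp_pos: [0.5884, 0.004, 0.1986]
tcp_rot: [-2.138, -2.3, -0.002]
ft_force: [0.4, 0.6, -1.2]
grip_width: 0.0335
gripper_force: 40.0
```

```bash
python3 - <<'E'
from h import *
grab_frame('wrist'); go((599.3,115.1,190,3.9),(599.3,115.1,46,3.9))
E
```

```text
row 10.50 1.99 0.86 0.6  dist 107
row 10.41 2.03 15.26 0.6  dist 186
p [587.7   8.8 198.1] close dir 4.5 j [-0.67  0.43  0.8   1.81 -0.36  1.05  0.34] w 33.0 t 29.4
```

Call:
send_rows:
  increments: "4 0.8 0 0;8 1.5 0 0;10.5 2 1 0;10.5 2 5 0;10.5 2 9 0"

```text
t: 29.9
tcp_pos: [0.6035, 0.1087, 0.1085]
tcp_rot: [2.14, 2.298, 0.005]
ft_force: [-0.2, -0.3, -1.6]
grip_width: 0.0335
gripper_force: 40.0
```

```bash
python3 - <<'E'
from h import *
grab_frame('wrist'); go((599.3,115.1,46,3.9))
E
```

```text
row 0.76 0.22 5.53 0.1  dist 56
p [598.2 107.5 101.3] close dir 4.0 j [-0.75  0.58  0.71  1.84 -0.47  0.91  0.25] w 33.4 t 29.95
```

Call:
send_rows:
  increments: "0.5 0 2 0;0.5 0 4 0;0.5 0 5 0;0.5 0 5 0"

```text
t: 30.35
tcp_pos: [0.6016, 0.1118, 0.0577]
tcp_rot: [-2.144, -2.295, 0.002]
ft_force: [-0.4, -0.4, -2.1]
grip_width: 0.0336
gripper_force: 40.0
```

Call:
send_rows:
  increments: "0 0 0 0"

```text
t: 30.45
tcp_pos: [0.6029, 0.1119, 0.0591]
tcp_rot: [2.144, 2.295, 0.002]
ft_force: [0.4, -0.0, -0.8]
grip_width: 0.0339
gripper_force: 40.0
```

Call:
send_rows:
  increments: "0 0 0.8 0;0 0 1.4 0;0 0 1.5 0;0 0 1.5 0"

```text
t: 30.85
tcp_pos: [0.6022, 0.1123, 0.043]
tcp_rot: [-2.143, -2.296, -0.0]
ft_force: [0.1, 0.9, 0.4]
grip_width: 0.0339
gripper_force: 40.0
```

Call:
send_rows:
  increments: "0 0 0 0;0 0 0 0;0 0 0 0;0 0 0 0"
  grip: 0.65

```text
t: 31.25
tcp_pos: [0.6022, 0.1123, 0.0428]
tcp_rot: [2.144, 2.297, 0.0]
ft_force: [-0.3, 1.1, -0.1]
grip_width: 0.054
gripper_force: 0.0
```

Call:
send_rows:
  increments: "0 0 -1 0;0 0 -3 0;0 0 -7 0;0 0 -11 0;0 0 -15 0"

```text
t: 31.75
tcp_pos: [0.6021, 0.112, 0.195]
tcp_rot: [2.144, 2.296, 0.0]
ft_force: [0.3, 0.4, -1.1]
grip_width: 0.0569
gripper_force: 0.0
```

Call:
send_rows:
  increments: "-4.5 0 -4 0;-9 0 -8 0;-13.5 0 -12 0;-18 0 -16 0;-20 0 -19 0"
  grip: 0

```text
t: 32.25
tcp_pos: [0.6138, -0.0723, 0.3652]
tcp_rot: [-2.145, -2.295, -0.0]
ft_force: [2.4, -0.4, -0.2]
grip_width: 0.0247
gripper_force: 0.0
```

```bash
python3 - <<'E'
from h import *
parts('t8'); tank('t8')
a=cv2.imread('pics/t8.png')[120:280,90:400]; cv2.imwrite('pics/t8c.png',np.clip(cv2.resize(a,None,fx=2.5,fy=2.5,interpolation=cv2.INTER_CUBIC)*1.5,0,255).astype(np.uint8)); go((500,100,400,None))
E
```

```text
in tank 79.0 27.0 0.074 130
in tank 57.0 -50.0 0.071 235
in tank 10.0 30.0 0.071 181
in tank -63.0 26.0 0.066 305
in tank -62.0 -29.0 0.068 119
row 18.71 -10.46 -2.98 0.0  dist 216
p [615.7 -80.8 372.6] close dir 3.4 j [-0.57  0.36  0.89  1.5  -0.28  1.4   0.39] w 20.5 t 32.3
```

View pics/t8c.png

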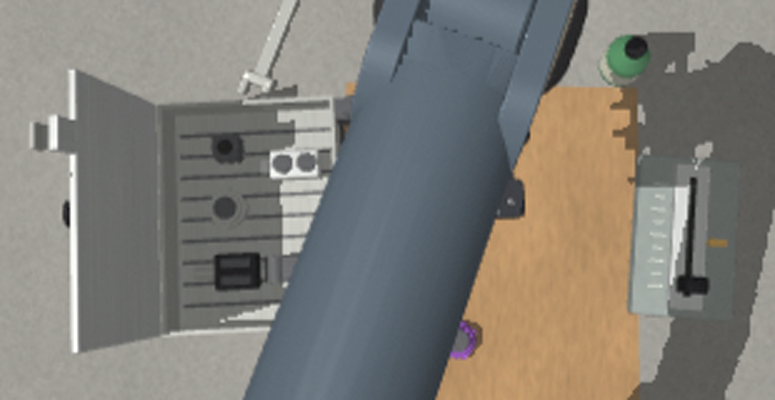

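All five parts are in: freehub, caliper, cogs, pedal and stem. The sheet holds only the decoys, and the lid stands open on the left. Next I go behind the lid with fingers shut.

```bash
cat >> h.py <<'E'
def T(x,y,z): return (541.4+.9977*x-.068*y,156.3+.068*x+.9977*y,z,3.9)
def lidpt(deg,r=165,x=-45,off=10):
    c,s=np.cos(np.radians(deg)),np.sin(np.radians(deg)); return T(x,100-r*c+8*s+off,90.5+r*s+8*c)
E
python3 - <<'E'
from h import *
grab_frame('wrist'); go(T(-30,-100,430),T(-45,185,430),T(-45,185,255)); print(lidpt(96))
E
```

```text
row 13.81 -8.88 -6.14 -0.5  dist 175
row 42.30 -10.65 -6.29 -0.5  dist 441
row 42.37 -10.84 11.21 -0.5  dist 452
p [615.6 -78.4 370.1] close dir 3.4 j [-0.57  0.36  0.88  1.5  -0.28  1.4   0.38] w 16.6 t 32.35
(np.float64(487.30967073105654), np.float64(288.1324038474242), np.float64(253.7598850296239), 3.9)
```

Call:
send_rows:
  increments: "3 -2 -2 0;6.5 -4.2 -4 0;10 -6.4 -6 0;13.8 -8.9 -6.1 0;13.8 -8.9 -6.1 0"

```text
t: 32.85
tcp_pos: [0.5139, 0.0685, 0.4246]
tcp_rot: [-2.126, -2.307, -0.005]
ft_force: [-0.2, 0.5, -0.9]
grip_width: 0.0008
gripper_force: 0.0
```

Call:
send_rows:
  increments: "4.5 -0.3 0 0;9 -0.6 0 0;13.5 -0.9 0 0;18 -1.2 0 0;22.5 -1.4 0 0"

```text
t: 33.35
tcp_pos: [0.4865, 0.2863, 0.4241]
tcp_rot: [-2.144, -2.296, -0.0]
ft_force: [-0.2, 0.2, 0.0]
grip_width: 0.0006
gripper_force: 0.0
```

Call:
send_rows:
  increments: "3 -0.3 0 0;6 -0.4 0 0;6 -0.4 0 0;6 -0.4 0 0"

```text
t: 33.75
tcp_pos: [0.4788, 0.3447, 0.4235]
tcp_rot: [2.142, 2.297, -0.002]
ft_force: [-0.6, -0.5, -0.6]
grip_width: 0.0001
gripper_force: 0.0
```

```bash
python3 - <<'E'
from h import *
grab_frame('wrist'); go(T(-45,185,430),T(-45,185,250))
E
```

```text
row -0.60 0.42 -0.61 -0.0  dist 10
row -0.58 0.43 17.39 -0.0  dist 174
p [479.3 343.5 423.9] close dir 3.9 j [-1.23  0.25  0.7   1.46 -0.16  1.49 -0.47] w 0.4 t 33.8
```

Call:
send_rows:
  increments: "0 0.4 4 0;0 0.4 8 0;0 0.4 12 0;0 0.4 16 0;0 0.4 17.4 0"

```text
t: 34.3
tcp_pos: [0.4814, 0.3421, 0.2468]
tcp_rot: [-2.146, -2.293, 0.01]
ft_force: [-0.3, 0.8, -0.2]
grip_width: 0.0005
gripper_force: 0.0
```

```bash
python3 - <<'E'
from h import *
grab_frame('wrist'); go(*[lidpt(a) for a in (98,90,82,74,66,58,50,42,34,26,18,10,4,0)])
E
```

```text
row -4.89 0.22 -0.61 -0.1  dist 49
row -7.18 0.23 -0.87 -0.1  dist 72
row -9.48 0.23 -0.81 -0.1  dist 95
row -11.76 0.23 -0.43 -0.1  dist 118
row -13.95 0.24 0.26 -0.1  dist 140
row -16.04 0.25 1.25 -0.1  dist 161
row -17.96 0.26 2.52 -0.1  dist 181
row -19.69 0.27 4.05 -0.1  dist 201
row -21.18 0.28 5.80 -0.1  dist 220
row -22.42 0.29 7.74 -0.1  dist 237
row -23.38 0.30 9.84 -0.1  dist 254
row -24.04 0.32 12.05 -0.1  dist 269
row -24.32 0.33 13.75 -0.1  dist 279
row -24.41 0.33 14.90 -0.1  dist 286
p [481.4 342.4 246.5] close dir 3.8 j [-1.19  0.36  0.66  1.74 -0.24  1.14 -0.39] w 0.7 t 34.35
```

Call:
send_rows:
  increments: "-2.5 0.2 -0.3 0;-4.9 0.2 -0.6 0;-6 0.2 -0.8 0;-7.2 0.2 -0.9 0;-9.5 0.2 -0.8 0"

```text
t: 34.85
tcp_pos: [0.492, 0.2527, 0.2598]
tcp_rot: [-2.139, -2.3, -0.008]
ft_force: [0.7, 2.4, 0.6]
grip_width: 0.0004
gripper_force: 1.3
```

```bash
python3 - <<'E'
from h import *
st(); shot('top','t9'); im,W=load('t9')
x,y,z=np.moveaxis(W,-1,0); m=(x>.42)&(x<.47)&(y>.1)&(z>.2)&(z<.31); p=W[m]; print(np.percentile(p[:,1:],[2,50,98],axis=0))
E
```

```text
t 34.85 tcp [0.492  0.2527 0.2598] w 0.0004 gf 1.2593386675280627 F [0.7 2.4 0.6]
R [[-0.072, 0.997, 0.003], [0.997, 0.072, 0.004], [0.004, 0.003, -1.0]]
[[0.22664844 0.20179703]
 [0.23101675 0.2604892 ]
 [0.2375248  0.29194994]]
```

Call:
send_rows:
  increments: "-2.3 0 0.4 0;-4.5 0 1.1 0;-6.6 0 2.1 0;-8.5 0 3.3 0;-10.2 0 4.9 0"

```text
t: 35.4
tcp_pos: [0.4994, 0.1483, 0.2101]
tcp_rot: [2.143, 2.296, 0.005]
ft_force: [0.5, 0.3, 2.7]
grip_width: 0.0003
gripper_force: 0.8
```

Call:
send_rows:
  increments: "-1.5 0 1.7 0;-2.7 0 3.7 0;-3.7 0 5.8 0;-4.3 0 8 0;-4.5 0 8.9 0"

```text
t: 35.9
tcp_pos: [0.5008, 0.1029, 0.119]
tcp_rot: [-2.144, -2.295, 0.003]
ft_force: [-0.6, -0.3, 0.9]
grip_width: 0.0006
gripper_force: 0.4
```

```bash
python3 - <<'E'
from h import *
grab_frame('wrist'); st(); go(lidpt(4),lidpt(0))
E
```

```text
t 35.95 tcp [0.5003 0.1029 0.1184] w 0.0004 gf 0.0 F [-0.7  0.  -0.1]
R [[-0.068, 0.998, -0.003], [0.998, 0.068, -0.001], [-0.001, -0.003, -1.0]]
row -0.36 -0.04 0.84 0.0  dist 9
row -0.45 -0.03 1.99 0.0  dist 20
p [500.3 102.9 118.4] close dir 3.9 j [-0.83  0.39  0.68  2.05 -0.33  0.81  0.12] w 0.4 t 35.95
```

Call:
send_rows:
  increments: "-0.3 0 0.6 0;-0.4 0 1.2 0;-0.4 0 1.6 0;-0.4 0 1.8 0;-0.4 0 2 0"

```text
t: 36.45
tcp_pos: [0.5021, 0.0998, 0.1003]
tcp_rot: [2.143, 2.297, 0.001]
ft_force: [0.6, 0.2, 1.5]
grip_width: 0.0005
gripper_force: 0.4
```

Call:
send_rows:
  increments: "0 0 0.1 0;0 0 0.2 0;0 0 0.2 0"

```text
t: 36.75
tcp_pos: [0.502, 0.0998, 0.0989]
tcp_rot: [-2.143, -2.296, -0.001]
ft_force: [-1.7, -0.5, 6.6]
grip_width: 0.0006
gripper_force: 3.4
```

Call:
send_rows:
  increments: "0 0 0.1 0;0 0 0.2 0;0 0 0.2 0"

```text
t: 37.05
tcp_pos: [0.5021, 0.0998, 0.0987]
tcp_rot: [-2.142, -2.295, -0.002]
ft_force: [-7.7, -0.9, 24.5]
grip_width: 0.0001
gripper_force: 12.0
```

Call:
send_rows:
  increments: "0 0 -3 0;0 0 -7 0;0 0 -11 0;0 0 -15 0;0 0 -19 0"

```text
t: 37.55
tcp_pos: [0.5013, 0.0997, 0.2877]
tcp_rot: [-2.143, -2.296, -0.0]
ft_force: [0.4, 2.0, -0.1]
grip_width: 0.0006
gripper_force: 0.0
```

```bash
python3 - <<'E'
from h import *
st(); shot('scene','s10'); shot('top','t10')
for c in('s10','t10'):
    im,W=load(c); d=W-np.array([.5414,.1563,0]); c,s=.9977,.068; x=d[...,0]*c+d[...,1]*s; y=-d[...,0]*s+d[...,1]*c; z=W[...,2]
    m=(abs(x)<.12)&(abs(y)<.09)&(z>.08)&(z<.108); A=np.c_[y[m],np.ones(m.sum())]; print('slope',np.linalg.lstsq(A,z[m],rcond=None)[0],m.sum())
    m=(y<-.10)&(y>-.14)&(abs(x-.065)<.03)&(z>.09); print('catch',x[m].mean(),y[m].min(),y[m].max(),z[m].max(),m.sum())
    m=(y<-.19)&(y>-.25)&(abs(x-.12)<.06)&(z>.135)&(z<.16); print('knob',W[m].mean(0),m.sum())
a=cv2.imread('pics/s10.png'); cv2.imwrite('pics/s10c.png',cv2.resize(a[60:280,190:460],None,fx=2.6,fy=2.6,interpolation=cv2.INTER_CUBIC))
E
```

```text
t 37.55 tcp [0.5013 0.0997 0.2877] w 0.0006 gf 0.0 F [ 0.4  2.  -0.1]
R [[-0.069, 0.998, -0.0], [0.998, 0.069, 0.0], [0.001, -0.0, -1.0]]
slope [0.00074397 0.09979526] 4931
catch 0.0678893105028891 -0.13719916915058164 -0.10034887091938977 0.12515914525563332 238
knob [ 0.68759893 -0.05741931  0.14635202] 58
slope [0.00076448 0.09873485] 1811
catch 0.06301138266106522 -0.13652739998939284 -0.10008485869719047 0.12370709150026091 153
knob [ 0.68405347 -0.05606267  0.14687558] 31
```

View pics/s10c.png

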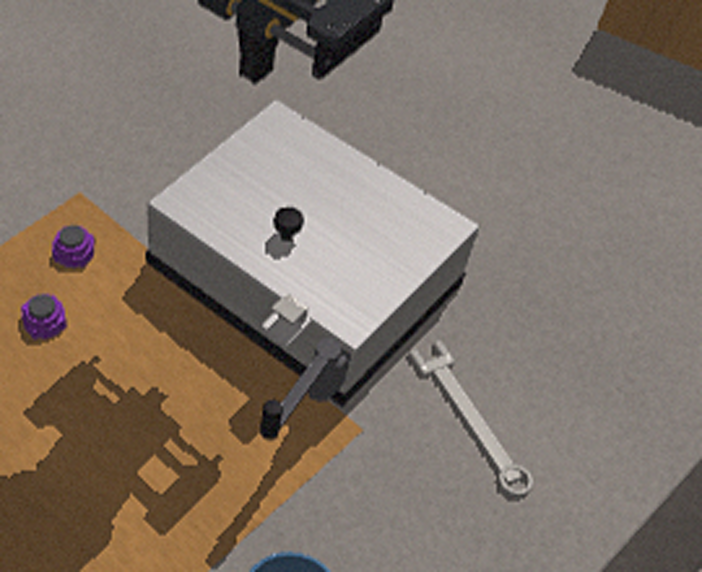

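Lid lies flat (slope ≈ 0.001). The latch arm still points outwards, with its knob at crop pixel (270,415). I'll sweep that knob around its pivot with shut fingers.

```bash
cat >> h.py <<'E'
def hk(th,z=119,extra=0):
    c,s=np.cos(th),np.sin(th); k=8+15*abs(s)+9.5*abs(c)+extra
    return T(115-100*c+k*s,-122-100*s-k*c,z)
E
python3 - <<'E'
from h import *
go(hk(1.7,260,18),hk(1.7,120,18))
E
```

```text
row -16.25 20.94 3.27 0.1  dist 267
row -16.31 20.80 17.27 0.1  dist 316
p [504.9 100.1 291.4] close dir 4.0 j [-0.96  0.16  0.79  1.86 -0.13  1.16 -0.06] w 0.7 t 37.65
```

Call:
send_rows:
  increments: "-2.7 3.5 0 0;-5.4 7 0 0;-8.1 10.5 0 0;-10.8 14 0 0;-13.5 17.5 0 0"

```text
t: 38.15
tcp_pos: [0.6867, -0.0234, 0.2845]
tcp_rot: [-2.141, -2.296, 0.002]
ft_force: [-0.6, -0.2, 1.1]
grip_width: 0.0006
gripper_force: 0.0
```

Call:
send_rows:
  increments: "-2.7 3.4 0 0;-2.7 3.4 3 0;-2.7 3.4 3 0"

```text
t: 38.45
tcp_pos: [0.7194, -0.048, 0.2503]
tcp_rot: [-2.141, -2.289, 0.01]
ft_force: [0.5, 1.2, -0.7]
grip_width: 0.0003
gripper_force: 0.0
```

```bash
python3 - <<'E'
from h import *
grab_frame('wrist'); go(hk(1.7,120,18))
E
```

```text
row -0.10 0.62 13.26 0.0  dist 133
p [719.9 -47.  252.7] close dir 3.9 j [-0.44  0.62  0.75  1.4  -0.42  1.3   0.4 ] w 0.5 t 38.5
```

Call:
send_rows:
  increments: "-0.1 0.6 0 0;-0.1 0.6 4.5 0;-0.1 0.6 9 0;-0.1 0.6 12 0;-0.1 0.6 13.2 0"

```text
t: 39.0
tcp_pos: [0.7264, -0.0461, 0.122]
tcp_rot: [-2.139, -2.296, 0.002]
ft_force: [0.3, 0.4, -0.2]
grip_width: 0.0002
gripper_force: 0.0
```

```bash
python3 - <<'E'
from h import *
grab_frame('wrist'); go(*[hk(a) for a in (1.7,1.55,1.4,1.25,1.1,.95,.8,.65,.5,.35,.25,.15,.08,.03,0)])
E
```

```text
row -0.32 -1.89 0.26 0.1  dist 19
row -0.76 -3.46 0.27 0.1  dist 36
row -0.98 -4.87 0.28 0.1  dist 50
row -0.99 -6.33 0.28 0.1  dist 64
row -0.78 -7.82 0.29 0.1  dist 79
row -0.33 -9.30 0.29 0.1  dist 93
row 0.36 -10.72 0.30 0.1  dist 107
row 1.29 -12.04 0.30 0.1  dist 121
row 2.45 -13.21 0.31 0.1  dist 134
row 3.81 -14.20 0.32 0.1  dist 147
row 4.81 -14.73 0.32 0.1  dist 155
row 5.88 -15.15 0.32 0.1  dist 163
row 6.66 -15.38 0.32 0.1  dist 168
row 7.22 -15.50 0.32 0.1  dist 171
row 7.57 -15.55 0.32 0.1  dist 173
p [726.3 -46.4 121.6] close dir 4.0 j [-0.41  0.73  0.69  1.52 -0.5   1.08  0.46] w 0.8 t 39.05
```

Call:
send_rows:
  increments: "-0.3 -1.9 0.2 0;-0.8 -3.5 0.2 0;-1 -4.9 0.2 0;-1 -6.3 0.2 0;-0.8 -7.8 0.2 0"

```text
t: 39.55
tcp_pos: [0.6524, -0.0613, 0.1256]
tcp_rot: [2.14, 2.294, 0.008]
ft_force: [0.9, 1.3, -0.3]
grip_width: 0.0004
gripper_force: 0.8
```

Call:
send_rows:
  increments: "0.5 -1.5 0 0;1.2 -2.9 0 0;2.1 -4.2 0 0;3.2 -5.4 0 0;4.6 -6.4 0 0"

```text
t: 40.05
tcp_pos: [0.5852, -0.0205, 0.1254]
tcp_rot: [2.142, 2.292, 0.008]
ft_force: [0.2, -0.3, 0.2]
grip_width: 0.0007
gripper_force: 0.4
```

```bash
cat >> h.py <<'E'
def hook():
    for c in('scene','top'):
        f='k%d'%int(monitor.state()['t']*100)+c; shot(c,f); im,W=load(f); d=W-np.array([.5414,.1563,0]); c_,s=.9977,.068; x=d[...,0]*c_+d[...,1]*s; y=-d[...,0]*s+d[...,1]*c_; z=W[...,2]
        # dark arm points between radius 40 and 85 of the pivot at the arm's level
        rx,ry=115e-3-x,-(y+.122); r=np.hypot(rx,ry); m=(r>.04)&(r<.085)&(z>.1035)&(z<.114)&(ry>-.02)&(im.max(2)<95)&(y<-.11); a=np.arctan2(ry[m],rx[m]); print(c,'hook angle',np.median(a).round(3),m.sum())
E
python3 - <<'E'
from h import *
hook(); st(); go(*[hk(a) for a in (.25,.15,.08,.03,0)])
E
```

```text
scene hook angle 0.451 9
top hook angle nan 0
t 40.15 tcp [ 0.5841 -0.0179  0.1246] w 0.0008 gf 0.0 F [-0.4  0.5 -0.5]
R [[-0.072, 0.997, 0.003], [0.997, 0.072, 0.003], [0.002, 0.004, -1.0]]
row 0.97 -0.74 0.56 0.2  dist 13
row 2.04 -1.16 0.56 0.2  dist 24
row 2.82 -1.38 0.56 0.2  dist 32
row 3.38 -1.51 0.56 0.2  dist 37
row 3.73 -1.56 0.56 0.2  dist 41
p [584.1 -17.9 124.6] close dir 4.1 j [-0.59  0.51  0.74  1.89 -0.44  0.91  0.44] w 0.8 t 40.15
  return _methods._mean(a, axis=axis, dtype=dtype,
  ret = ret.dtype.type(ret / rcount)
```

Call:
send_rows:
  increments: "1 -0.7 0.3 0;2 -1.2 0.3 0;2.8 -1.4 0.3 0;3.4 -1.5 0.3 0;3.7 -1.6 0.3 0"

```text
t: 40.65
tcp_pos: [0.5649, 0.0168, 0.1191]
tcp_rot: [2.142, 2.298, 0.0]
ft_force: [0.5, -0.4, -1.1]
grip_width: 0.0006
gripper_force: 0.4
```

Call:
send_rows:
  increments: "0.1 0 0 0;0.2 0 0 0;0.3 0 0 0;0.3 0 0 0"

```text
t: 41.05
tcp_pos: [0.5647, 0.0176, 0.1191]
tcp_rot: [2.144, 2.295, -0.001]
ft_force: [0.9, -3.0, -0.9]
grip_width: 0.001
gripper_force: 1.7
```

```bash
python3 - <<'E' 2>/dev/null
from h import *
hook(); st(); go(hk(0)); 
import glob
f=sorted(glob.glob('pics/k*scene.png'))[-1]; print(f)
cv2.imwrite('pics/k2.png',np.clip(cv2.resize(cv2.imread(f)[130:250,230:370],None,fx=5,fy=5,interpolation=cv2.INTER_CUBIC)*1.4,0,255).astype(np.uint8))
E
```

```text
scene hook angle 0.073 44
top hook angle nan 0
t 41.15 tcp [0.5648 0.0177 0.1192] w 0.0005 gf 2.084419234888628 F [ 1.5 -4.  -1.5]
R [[-0.068, 0.998, 0.001], [0.998, 0.068, -0.001], [-0.001, 0.001, -1.0]]
row 0.04 0.11 0.02 -0.0  dist 1
p [564.8  17.7 119.2] close dir 3.9 j [-0.67  0.49  0.75  1.94 -0.43  0.88  0.37] w 0.5 t 41.15
pics/k4105scene.png
```

View pics/k2.png

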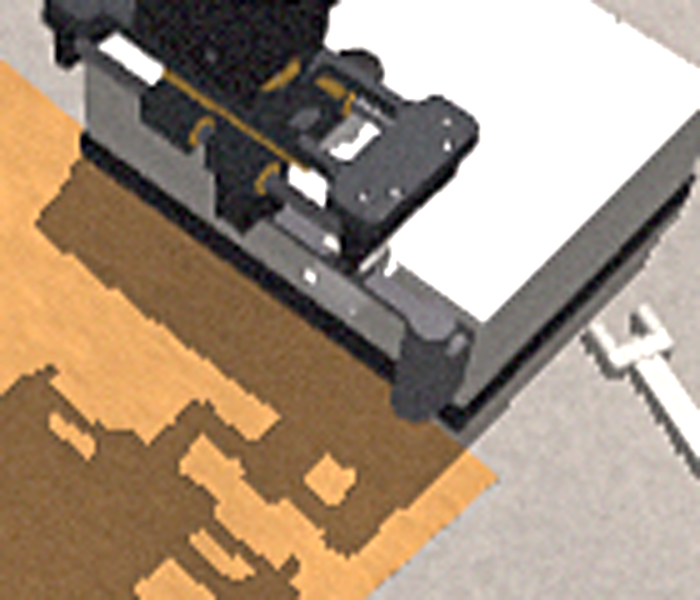

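The arm is nearly parallel with the wall and the push is stalling, which suggests the stop. I press a bit more, then back off and measure the angle unoccluded.

Call:
send_rows:
  increments: "0.2 0 0 0;0.4 0 0 0;0.5 0 0 0;0.5 0 0 0"

```text
t: 41.55
tcp_pos: [0.5647, 0.0179, 0.1193]
tcp_rot: [2.143, 2.288, -0.006]
ft_force: [3.4, -12.1, -2.7]
grip_width: 0.0006
gripper_force: 6.4
```

Call:
send_rows:
  increments: "-1 0 0 0;-4 0 0 0;-6 0 -4 0;-8 0 -8 0;-10 0 -12 0"

```text
t: 42.05
tcp_pos: [0.5706, -0.0755, 0.2404]
tcp_rot: [-2.141, -2.295, -0.001]
ft_force: [0.9, -0.1, 0.3]
grip_width: 0.0004
gripper_force: 0.0
```

Call:
send_rows:
  increments: "-4 0 0 0;-8 0 0 0;-12 0 0 0"

```text
t: 42.35
tcp_pos: [0.5797, -0.1952, 0.2395]
tcp_rot: [-2.14, -2.298, -0.004]
ft_force: [-0.9, 0.3, -0.7]
grip_width: 0.0
gripper_force: 0.0
```

```bash
python3 - <<'E' 2>/dev/null
from h import *
hook(); st()
import glob
for f in sorted(glob.glob('pics/k*.npz'))[-2:]:
    im,W=load(f[5:-4]); d=W-np.array([.5414,.1563,0]); c,s=.9977,.068; x=d[...,0]*c+d[...,1]*s; y=-d[...,0]*s+d[...,1]*c; z=W[...,2]
    m=(abs(x-.015)<.03)&(abs(y+.122)<.035)&(z>.14)&(z<.155); print('knob tank',x[m].mean(),y[m].mean(),m.sum())
    m=(abs(x)<.12)&(abs(y)<.09)&(z>.08)&(z<.108); print('lid slope',np.polyfit(y[m],z[m],1))
    m=(x>.42)&(x<.63)
    X=W[...,0];Y=W[...,1]; m=(X>.42)&(X<.63)&(Y<-.28)&(Y>-.43)&(z>.075)&(z<.095); print('timer top',W[m].mean(0).round(4),m.sum())
    m=(X>.42)&(X<.63)&(Y<-.28)&(Y>-.43)&(z>.02)&(z<.1)&(im[...,0].astype(int)-im[...,2]>45); print('pointer',W[m].mean(0).round(4),m.sum(),cv2.minAreaRect((W[m][:,:2]*1000).astype(np.float32)))
E
```

```text
scene hook angle 0.07 52
top hook angle 0.03 35
t 42.45 tcp [ 0.5779 -0.2017  0.2399] w 0.0005 gf 0.0 F [-0.9 -0.2  0.8]
R [[-0.06, 0.998, 0.001], [0.998, 0.06, -0.002], [-0.002, 0.0, -1.0]]
knob tank 0.01713282312687954 -0.12412005250358873 43
lid slope [-0.00021178  0.09977214]
timer top [ 0.475  -0.3467  0.084 ] 122
pointer [ 0.5215 -0.3829  0.0402] 57 ((518.1400756835938, -382.4933776855469), (20.31009292602539, 16.538509368896484), 82.25845336914062)
knob tank 0.014184739165620873 -0.12284309608488216 30
lid slope [-0.00052446  0.09862353]
timer top [ 0.4711 -0.3457  0.0834] 74
pointer [ 0.5204 -0.3809  0.042 ] 17 ((519.857177734375, -381.61328125), (14.39456844329834, 8.958335876464844), 74.8258056640625)
```

Latch is home: knob at tank y ≈ −123 mm and it stood against a 12 N push. Next, measure the timer with the wrist camera from beyond the panel.

```bash
python3 - <<'E'
from h import *
grab_frame('wrist'); go((500,-420,260,-3.9),(473,-346.5,260,-3.9))
E
```

```text
row -21.63 -9.24 -2.08 7.5  dist 236
row -14.13 -11.47 -2.07 7.5  dist 183
p [ 578.5 -198.2  239.3] close dir 3.6 j [-0.34  0.44  0.84  1.71 -0.36  1.15  0.66] w 0.5 t 42.5
```

Call:
send_rows:
  increments: "-4.3 -1.8 -0.5 1.5;-8.6 -3.6 -1 3;-12.9 -5.4 -1.5 4.5;-17.2 -7.3 -2 6;-21.6 -9.2 -2 7.5"
  grip: 0.6

```text
t: 43.0
tcp_pos: [0.5037, -0.4165, 0.2595]
tcp_rot: [-2.286, -2.155, -0.005]
ft_force: [0.7, -0.2, -0.0]
grip_width: 0.0327
gripper_force: 0.0
```

Call:
send_rows:
  increments: "0 0 0 0;0 0 0 0;0 0 0 0"

```text
t: 43.3
tcp_pos: [0.5043, -0.4146, 0.2585]
tcp_rot: [-2.284, -2.155, -0.004]
ft_force: [-0.1, 0.3, 0.1]
grip_width: 0.05
gripper_force: 0.0
```

```bash
cat >> h.py <<'E'
def timer(fn):
    shot('wrist',fn); im,W=load(fn); z=W[...,2]; X,Y=W[...,0],W[...,1]; R=(X>.42)&(X<.64)&(Y<-.27)&(Y>-.45)
    u=np.array([.9977,-.0675]); o=np.array([.5268,-.3504])
    for n,m in (('grip',R&(z>.080)&(z<.09)),('pointer',R&(z>.038)&(z<.048)&(im[...,0].astype(int)-im[...,2]>40))):
        p=W[m]; a=(p[:,:2]-o)@u*1000; print(n,len(a),p.mean(0).round(4),'along: mid',((np.percentile(a,1)+np.percentile(a,99))/2).round(1),'lo/hi',np.percentile(a,[1,99]).round(1),'rowcol',np.argwhere(m).mean(0).round())
E
python3 - <<'E'
from h import *
timer('w5'); go((473,-346.5,150,-3.9))
E
```

```text
grip 396 [ 0.4716 -0.3476  0.0837] along: mid -55.5 lo/hi [-64.9 -46. ] rowcol [118. 219.]
pointer 94 [ 0.52   -0.3848  0.042 ] along: mid -4.6 lo/hi [-9.3  0. ] rowcol [144. 260.]
row 6.59 -3.53 10.87 0.6  dist 132
p [ 504.4 -414.6  258.5] close dir -3.3 j [ 0.04  0.51  0.87  1.58 -0.41  1.24  0.93] w 51.0 t 43.35
```

View pics/w5.png

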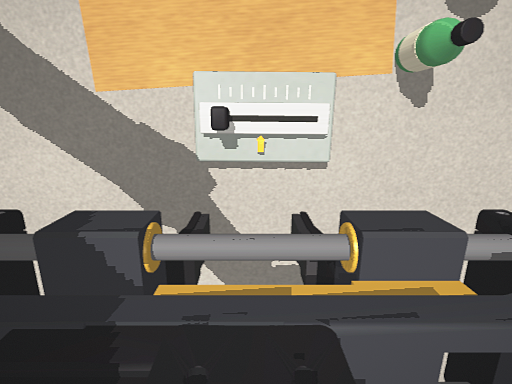

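Wrist view: the grip at (219,118) and the pointer at (260,144). The grip must travel about +51 mm along the track (world +x). Grasp it.

Call:
send_rows:
  increments: "3 -1.8 0 0.6;6.6 -3.7 0 0.6;6.6 -3.7 4 0.6;6.6 -3.7 8 0.6;6.6 -3.7 10 0.6"

```text
t: 43.85
tcp_pos: [0.4701, -0.3447, 0.1562]
tcp_rot: [-2.291, -2.142, -0.002]
ft_force: [-0.3, -0.9, -0.7]
grip_width: 0.0521
gripper_force: 0.0
```

```bash
python3 - <<'E'
from h import *
grab_frame('wrist'); go((471.5,-347,58,-3.9))
E
```

```text
row -0.32 0.34 9.60 0.0  dist 96
p [ 468.9 -344.1  154. ] close dir -3.9 j [-0.05  0.5   0.84  1.86 -0.44  0.99  0.92] w 52.1 t 43.9
```

Call:
send_rows:
  increments: "-0.2 0.2 2 0;-0.2 0.2 5 0;-0.2 0.2 8 0;-0.2 0.2 9.4 0;-0.2 0.2 9.4 0"

```text
t: 44.4
tcp_pos: [0.4715, -0.3497, 0.0639]
tcp_rot: [-2.296, -2.14, 0.0]
ft_force: [-0.6, 0.5, 0.4]
grip_width: 0.0523
gripper_force: 0.0
```

Call:
send_rows:
  increments: "0 0 0 0;0 0 0 0;0 0 0 0;0 0 0 0;0 0 0 0"
  grip: 0
  newtons: 15

```text
t: 44.9
tcp_pos: [0.4715, -0.3516, 0.0656]
tcp_rot: [2.3, 2.139, 0.0]
ft_force: [-2.2, -0.2, 1.2]
grip_width: 0.0202
gripper_force: 0.8
```

Call:
send_rows:
  increments: "0 0 0 0;0 0 0 0"

```text
t: 45.1
tcp_pos: [0.4715, -0.3516, 0.0656]
tcp_rot: [2.3, 2.14, 0.001]
ft_force: [-1.4, 0.1, 4.3]
grip_width: 0.0197
gripper_force: 15.0
```

```bash
python3 - <<'E'
from h import *
s=st(); p=np.array(s['tcp_pos'])*1000; u=np.array([.9977,-.0675]); o=np.array([526.8,-350.4])
a=(p[:2]-o)@u; print('along',a); d=-4.6-a; q=p[:2]+d*u; go((q[0],q[1],p[2],-3.9))
E
```

```text
t 45.1 tcp [ 0.4715 -0.3516  0.0656] w 0.0197 gf 14.997033923864365 F [-1.4  0.1  4.3]
R [[0.072, 0.997, 0.0], [0.997, -0.072, 0.0], [0.0, 0.0, -1.0]]
along -55.09448224582957
row 0.02 5.05 0.00 -0.2  dist 50
p [ 471.5 -351.6   65.6] close dir -4.1 j [ 0.03  0.62  0.75  1.92 -0.56  0.83  1.01] w 19.7 t 45.1
```

Call:
send_rows:
  increments: "0 1.2 0 0;0 2.4 0 0;0 3.6 0 0;0 4.6 0 0;0 5.0 0 0"

```text
t: 45.6
tcp_pos: [0.5226, -0.355, 0.0656]
tcp_rot: [2.299, 2.141, 0.001]
ft_force: [-2.4, 1.6, 6.0]
grip_width: 0.0199
gripper_force: 15.0
```

Call:
send_rows:
  increments: "0 0 0 0;0 0 0 0"

```text
t: 45.8
tcp_pos: [0.5227, -0.355, 0.0656]
tcp_rot: [2.299, 2.139, 0.002]
ft_force: [1.1, 0.8, 4.5]
grip_width: 0.0196
gripper_force: 15.0
```

```bash
python3 - <<'E'
from h import *
s=st(); p=np.array(s['tcp_pos'])*1000; u=np.array([.9977,-.0675]); o=np.array([526.8,-350.4])
print('along',(p[:2]-o)@u)
E
```

```text
t 45.8 tcp [ 0.5227 -0.355   0.0656] w 0.0196 gf 14.99646931886673 F [1.1 0.8 4.5]
R [[0.072, 0.997, 0.002], [0.997, -0.072, -0.0], [-0.0, 0.002, -1.0]]
along -3.7696472629089612
```

Call:
send_rows:
  increments: "0 0 0 0;0 0 0 0;0 0 0 0;0 0 0 0;0 0 0 0"
  grip: 0.5

```text
t: 46.3
tcp_pos: [0.521, -0.355, 0.0649]
tcp_rot: [-2.3, -2.139, 0.0]
ft_force: [0.3, 0.4, -0.3]
grip_width: 0.0427
gripper_force: 0.0
```

Call:
send_rows:
  increments: "0 0 -2 0;0 0 -6 0;0 0 -10 0;0 0 -14 0;0 0 -19 0"

```text
t: 46.8
tcp_pos: [0.5204, -0.3543, 0.2555]
tcp_rot: [-2.299, -2.137, 0.001]
ft_force: [2.4, -0.1, -0.1]
grip_width: 0.0434
gripper_force: 0.0
```

Call:
send_rows:
  increments: "-2 -0.5 0 0;-4.5 -1 0 0;-6.5 -2 0 0;-6.5 -2 0 0;-6.5 -2 0 0"

```text
t: 47.3
tcp_pos: [0.4964, -0.4184, 0.2549]
tcp_rot: [-2.301, -2.138, -0.001]
ft_force: [0.5, -0.2, 0.1]
grip_width: 0.0435
gripper_force: 0.0
```

```bash
python3 - <<'E' 2>/dev/null
from h import *
timer('w6'); shot('top','t20'); tank('t20'); parts('t20'); st(); hook()
import glob
for f in sorted(glob.glob('pics/k*.npz'))[-2:]:
    im,W=load(f[5:-4]); d=W-np.array([.5414,.1563,0]); c,s=.9977,.068; x=d[...,0]*c+d[...,1]*s; y=-d[...,0]*s+d[...,1]*c; z=W[...,2]
    m=(abs(x-.015)<.03)&(abs(y+.122)<.035)&(z>.14)&(z<.155); print('knob tank',x[m].mean(),y[m].mean(),m.sum())
    m=(abs(x)<.12)&(abs(y)<.09)&(z>.08)&(z<.108); print('lid slope',np.polyfit(y[m],z[m],1))
    m=(x>.42)&(x<.63)
a=cv2.imread('pics/t20.png')[90:270,100:420]; cv2.imwrite('pics/t20c.png',np.clip(cv2.resize(a,None,fx=2.5,fy=2.5,interpolation=cv2.INTER_CUBIC)*1.5,0,255).astype(np.uint8))
E
```

```text
grip 407 [ 0.523  -0.3514  0.0839] along: mid -3.6 lo/hi [-12.9   5.8] rowcol [114. 269.]
pointer 97 [ 0.5203 -0.3851  0.0421] along: mid -4.5 lo/hi [-8.6 -0.4] rowcol [140. 266.]
in tank -2.0 1.0 0.117 5481
part [400.4 -82.4] [40.9 41.7] 79.5 col [70. 51. 80.]
part [351.8  -2.1] [41.7 41.8] 27.0 col [70. 51. 79.]
t 47.45 tcp [ 0.4977 -0.4171  0.2548] w 0.0436 gf 0.0 F [-0.3 -0.4  0.1]
R [[0.07, 0.998, 0.0], [0.998, -0.07, 0.001], [0.001, -0.0, -1.0]]
scene hook angle 0.059 66
top hook angle 0.028 35
knob tank 0.0171038702175063 -0.12398331481541969 43
lid slope [0.00021026 0.09980454]
knob tank 0.014225700867109838 -0.12280791620507542 30
lid slope [-0.00051789  0.09861309]
```

View pics/t20c.png

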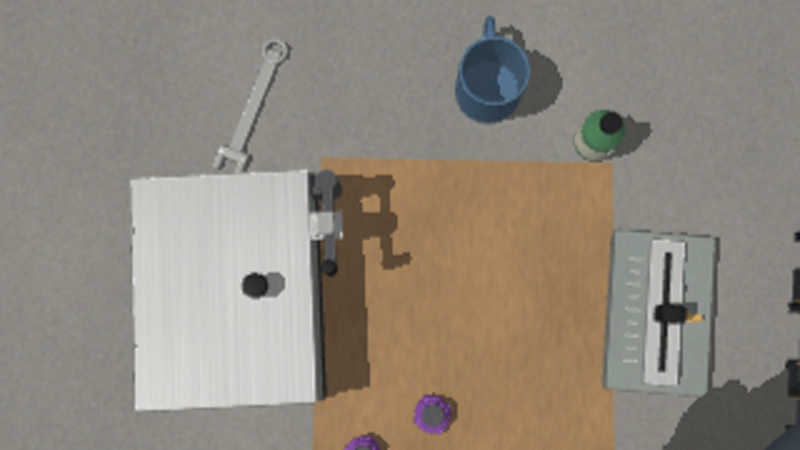

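The picture shows the lid flat, the latch in its catch (325,225) and the grip level with the brass pointer (670–695,315), about 1 mm off. Mug, oil bottle and spanner are in place. Handing in.

```bash
python3 -c "
from bench import ctrl
print(ctrl.finish_job())"
```

```text
the job is handed in; nothing more can be done
None
```

The job is handed in, though the bench returned no verdict: all five parts present (no cup was there) are in the tank, the lid is shut, the latch is home, and the timer grip is about 1 mm from the pointer; mug, oil bottle and spanner were not touched.

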